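# Load the shaker with covered jars and switch it on

## Task

Stand every white jar that is on the table upright on the shaker's black platform and cover each with the lid that fits it in shape and size, seated fully down and level on the rim. Only when all the jars stand there covered, slide the shaker's small switch away from the robot, all the way over to on. A lid that has no jar is left over.

Things in the scene. Friction and masses are not known exactly. Their poses are not given: they have to be found in the camera images.
- shaker: white bench shaker, fixed. Origin on the table under the centre of its platform, z up. Platform: black mat 190 x 190 mm, 36 mm above the table, in a rail 5 mm thick and 6 mm above the mat. On its -y side (y -150 to -100 mm) a control strip, top 34 mm above the table, carries the slide switch
- platform (a point): centre of the platform, on the mat; axes parallel to the shaker's
- switch (a joint): slide switch of the shaker, in m: 0 is off (at start), 0.012 is on. It slides along the shaker's +x (away from the robot) and snaps over a detent half way; about 2 to 4 N moves it; it stays where it snaps
- switch_ridge (a point): top centre of the switch's ridge, which moves with it: 5 mm thick along the shaker's x, 16 mm wide along y, standing 7 mm above the strip; nothing else stands up near it on the strip
- jar_large_round: white ceramic jar, open at the top, round, 52 mm outside diameter, 55 mm tall, walls 3 mm, about 0.2 kg, loose; may be absent. Origin at the centre of its underside, z up
- jar_small_round: white ceramic jar, open at the top, round, 38 mm outside diameter, 42 mm tall, walls 3 mm, about 0.2 kg, loose; may be absent. Origin at the centre of its underside, z up
- jar_square: white ceramic jar, open at the top, square, 44 x 44 mm outside, 50 mm tall, walls 3 mm, about 0.2 kg, loose; may be absent. Origin at the centre of its underside, z up
- jar_oblong: white ceramic jar, open at the top, oblong, 60 mm (along its x) x 38 mm (along its y) outside, 46 mm tall, walls 3 mm, about 0.2 kg, loose; may be absent. Origin at the centre of its underside, z up
- lid_large_round: that jar's grey lid, 50 g, loose, always there. Origin: centre of its underside, z up. Spigot z 0-7 mm (enters the mouth, 2 mm play a side), flange z 7-11, round, 56 mm diameter; grip bar on top z 11-35, 26 mm long (lid x), 12 thick (y). Seated: origin on the jar's axis, 7 mm below the rim, flange on the rim. On the table it stands on its spigot
- lid_small_round: that jar's grey lid, 50 g, loose, always there. Origin: centre of its underside, z up. Spigot z 0-7 mm (enters the mouth, 2 mm play a side), flange z 7-11, round, 42 mm diameter; grip bar on top z 11-35, 26 mm long (lid x), 12 thick (y). Seated: origin on the jar's axis, 7 mm below the rim, flange on the rim. On the table it stands on its spigot
- lid_square: that jar's grey lid, 50 g, loose, always there. Origin: centre of its underside, z up. Spigot z 0-7 mm (enters the mouth, 2 mm play a side), flange z 7-11, square, 48 x 48 mm; grip bar on top z 11-35, 26 mm long (lid x), 12 thick (y). Seated: origin on the jar's axis, 7 mm below the rim, flange on the rim. On the table it stands on its spigot
- lid_oblong: that jar's grey lid, 50 g, loose, always there. Origin: centre of its underside, z up. Spigot z 0-7 mm (enters the mouth, 2 mm play a side), flange z 7-11, oblong, 64 mm (along its x) x 42 mm (along its y); grip bar on top z 11-35, 26 mm long (lid x), 12 thick (y). Seated: origin on the jar's axis, 7 mm below the rim, flange on the rim. On the table it stands on its spigot
- dropper: bystander, fixed: dropper bottle 28 mm in diameter, 73 mm tall; origin under its centre

How it is judged:
By the outcome, as a careful person would: the job done as asked, in the order asked, and still so for the second after the job is handed in, with the robot touching nothing.
Of jar_large_round, jar_small_round, jar_square, jar_oblong only 3 to 4 are there at a start; the rules pass over those that are not, and their reading is None.
At some moment in a run one of jar_large_round, jar_small_round, jar_square, jar_oblong may be knocked a few centimetres aside while the robot is not near it.
It also fails if it takes over 210 s, if anything falls off the work surface, if the arm or the gripper's body presses on something with over 40 N, if the wrist force passes 120 N, or if a joint passes its speed limit or range.

## Robot

A 6-joint arm with a two-finger parallel gripper is mounted at the origin on the work surface; the furniture and walls round the work are solid. World frame = base frame: x ahead of the robot, y to its left, z up, the work surface at z = 0. Lengths are in m, angles in rad, forces in N, time in s.
With the tool pointing down it reaches from about 0.3 to 0.875 m from the base axis. Payload 6.4 kg.
Tool frame: the origin (TCP) lies between the finger pads; the fingertips stand ctrl.tip_extent ahead of it and the grasp point (between the pads) is the TCP (ctrl.tip_extent is the distance from the TCP to the fingertips, in m); z points along the fingers, y is the line along which they close (so a half turn about z gives the same grasp; the last joint's range is limited). The gripper opens to 85 mm and grips with 20 to 120 N. Pads are 22 mm wide; open, the fingers measure 114 mm over their backs; the gripper's body (76 mm by 85 mm) begins 54 mm behind the grasp point. The pads swing forward as they close: fully open they stand 13 mm farther back than shut.
Start: joints at [1.139, 0.181, 1.607, -0, 1.354, -0.206], TCP at [0.129, 0.56, 0.25] pointing down, gripper open.
Joint ranges: [-2.99, 2.99], [-0.89, 2.07], [0.3, 2.58], [-1.14, 4.28], [0, 2.63], [-3.12, 3.12]. Speed limits (rad/s): [2.57, 2.57, 3.01, 3.14, 3.14, 3.14].

## Interface

Orientations are given as a unit quaternion [w, x, y, z].
In Python, from bench import ctrl gives the robot as it stands.
- The arm moves only by the tool send_rows, never from a script. Its arguments are lists of equal length, an entry for each row: "dr": the turn, a rotation vector about the tool's x, y, z in units of 6 degrees (1.0 is 6 degrees), a list of three; "xyz": the shift along the tool's x, y, z in cm, a list of three; "jaw": the opening in per cent of the stroke, from 0 (shut) to 100 (fully open). In form: {"dr": [[wx, wy, wz], ...], "xyz": [[dx, dy, dz], ...], "jaw": [jaw, ...]}. A call has exactly 8 rows; each row is the pose to reach, as a shift and turn from the pose commanded when the call began, along the tool's axes at that moment; what a row does not reach only later rows make up. A row lasts 1/8 s, in which the tool goes at most 62.5 mm and 10.7 degrees, less where a joint would pass 70% of its speed; a pose out of reach is approached as far as the arm can. A call with a gripper value outside its range is refused whole. The fingers move at their own pace and stop on an object; the grip force is fixed at half the most. Time passes only in rows, so rows that repeat a pose let the fingers close, or fill a call up. It gives the time, the measured TCP pose, the force, the opening and the grip force at its end, in the units of the state.
- ctrl.get_obs(): the state, without advancing time (a new reading comes with each control period).
- ctrl.camera(name): name is "scene" or "top"; returns the picture (420x560x3 uint8, red, green, blue); there is no depth.
- ctrl.calibration(name): a dict with "camera_matrix" (3x3 intrinsics, pixels), "world_from_camera" (4x4, takes a point from camera to world coordinates). Camera axes: x right, y up, looking along -z (the intrinsics and any distortion apply to the point x, -y, -z); pixel columns grow to the right and rows downward; lengths in m; the calibration is good to about 2 mm. A picture is of the moment at which its call begins. calibration takes no time and is no camera call.
- ctrl.hand_in(): hands the job in; it is judged then, once.
The state is a dict: "time_s": time; "q": joint angles; "dq": joint speeds; "joint_efforts": joint torques, N m; "eef_pos": TCP position; "eef_rot": TCP orientation; "wrist_force": force on the tool from outside, world axes, zero at the start; "torque": the same for the moment, N m; "opening": opening from 0.0 (shut) to 1.0 (fully open); "grasp_force": force on a finger pad.
Only numpy, scipy, OpenCV 4.12 (cv2) and the standard library are available. Lean on these libraries where they do the work, as an engineer would, in place of code of your own. Each camera call takes 0.05 s, during which the arm holds its last target. There are 200 camera calls.

## Working session

There is one attempt and no reset: what is moved stays moved. The work goes in short steps, Python scripts to look and compute and a tool call to move; the robot and the scene stay as the last step left them, time stands still between calls to the robot, and variables do not carry over. Pictures are saved under pics/ and viewed, at most 14 in all, crops included, and the job is handed in when it is done.

Besides the shell and the picture viewer there is one more tool, called after "Request:" by a JSON object that holds its "op" and its "data", one argument or row to a line. send_rows: Moves the arm, as the interface text tells. Its arguments: {"type":"object","properties":{"dr":{"type":"array","items":{"type":"array","items":{"type":"number"}}},"xyz":{"type":"array","items":{"type":"array","items":{"type":"number"}}},"jaw":{"type":"array","items":{"type":"number"}}},"required":["dr","xyz","jaw"]}

```bash
mkdir -p pics; ls
python3 - <<'E'
from bench import ctrl
import cv2,numpy as np
np.set_printoptions(precision=4,suppress=True)
o=ctrl.get_obs(); print(o, ctrl.tip_extent)
for n in("top","scene"):
    im=ctrl.camera(n); cv2.imwrite(f"pics/{n}0.png",im[:,:,::-1]); c=ctrl.calibration(n); print(n,c)
E
```

```text
pics
{'time_s': 0.0, 'q': array([ 1.1387,  0.1815,  1.608 ,  0.    ,  1.3538, -0.2063]), 'dq': array([ 0.0005, -0.0004,  0.0005, -0.002 , -0.0018, -0.0007]), 'joint_efforts': array([ -0.0003, -44.4876, -35.1334,  -0.0003,   0.0091,   0.    ]), 'eef_pos': array([0.1285, 0.5599, 0.2494]), 'eef_rot': array([-0.0003,  0.1127,  0.9936, -0.0008]), 'wrist_force': array([-0.0039,  0.6297, -0.0291]), 'torque': array([ 0.0001,  0.0166, -0.0115]), 'grasp_force': 0.0, 'opening': 0.9982949079159017} 0.019
top {'camera_matrix': array([[409.4101,   0.    , 281.6202],
       [  0.    , 409.4101, 212.8769],
       [  0.    ,   0.    ,   1.    ]]), 'world_from_camera': array([[ 0.0132,  0.9973, -0.0724,  0.3744],
       [-0.9999,  0.013 , -0.0022, -0.0601],
       [-0.0013,  0.0724,  0.9974,  1.2847],
       [ 0.    ,  0.    ,  0.    ,  1.    ]])}
scene {'camera_matrix': array([[501.6611,   0.    , 284.2882],
       [  0.    , 501.6611, 210.1159],
       [  0.    ,   0.    ,   1.    ]]), 'world_from_camera': array([[ 0.8773,  0.243 , -0.4139, -0.0876],
       [-0.4799,  0.4558, -0.7496, -1.0075],
       [ 0.0065,  0.8562,  0.5165,  0.7288],
       [ 0.    ,  0.    ,  0.    ,  1.    ]])}
```

View pics/top0.png

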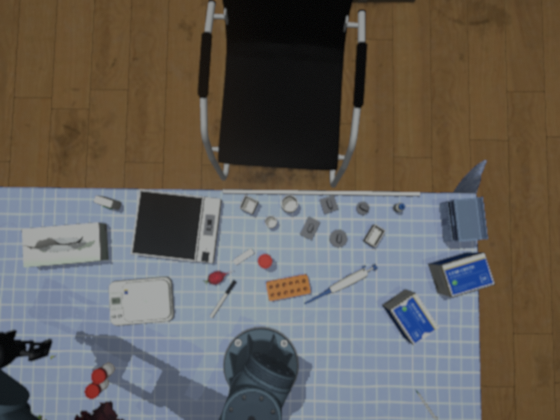

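View pics/scene0.png

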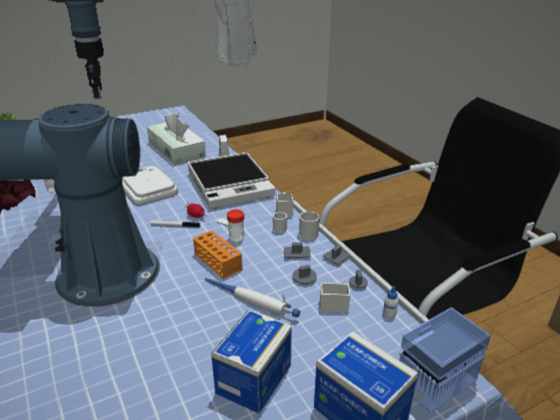

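Top view: the shaker is at (175,228), with jars at (249,206), (290,204), (272,223) and an oblong one at (373,236). Lids are at (311,229), (330,204), (338,239) and (363,208). The dropper is at (399,208). I'll zoom in next.

Run:
```python
import cv2,numpy as np
t=cv2.imread("pics/top0.png");s=cv2.imread("pics/scene0.png")
a=cv2.resize(t[185:270,125:275],None,fx=5,fy=5,interpolation=cv2.INTER_CUBIC)
b=cv2.resize(t[185:270,235:415],None,fx=4.4,fy=4.4,interpolation=cv2.INTER_CUBIC)
cv2.imwrite("pics/t_b.png",b)
cv2.imwrite("pics/s_b.png",cv2.resize(s[140:330,180:410],None,fx=3.1,fy=3.1,interpolation=cv2.INTER_CUBIC))
```

```text
(no output)
```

View pics/t_b.png

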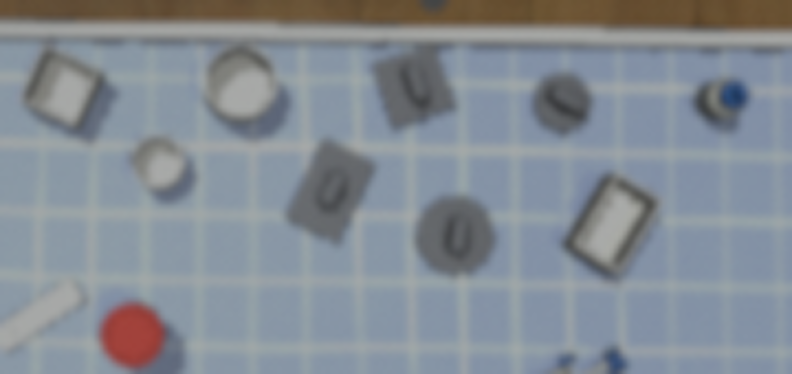

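View pics/s_b.png

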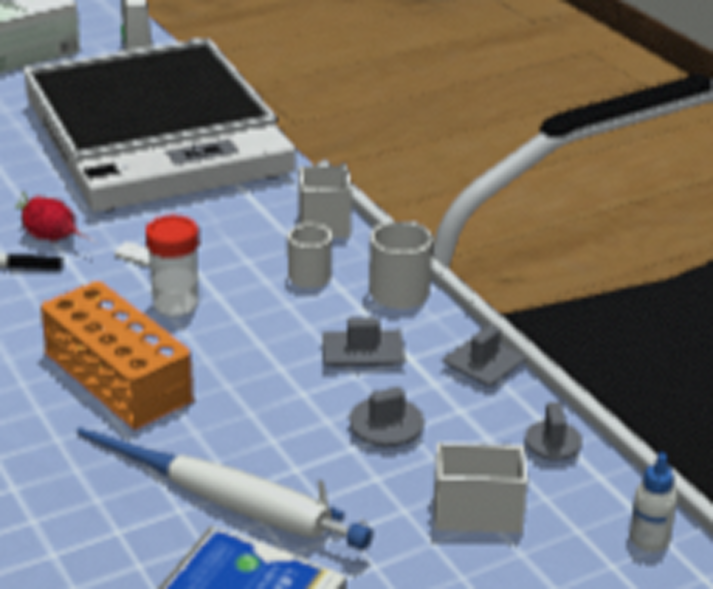

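Everything stands upright and all four jars are there. Next I'll measure centres and angles from the top view.

```bash
cat > h.py <<'E'
import numpy as np, cv2
from bench import ctrl
np.set_printoptions(precision=4,suppress=True)
def ray(name,uv,z):
    """pixels (N,2) -> world points on plane z"""
    c=ctrl.calibration(name);K=c["camera_matrix"];T=c["world_from_camera"]
    uv=np.atleast_2d(np.asarray(uv,float))
    d=np.c_[(uv[:,0]-K[0,2])/K[0,0],-(uv[:,1]-K[1,2])/K[1,1],-np.ones(len(uv))]@T[:3,:3].T
    o=T[:3,3]; return o+d*((z-o[2])/d[:,2:3])
def pix(name,P):
    c=ctrl.calibration(name);K=c["camera_matrix"];T=c["world_from_camera"]
    p=(np.atleast_2d(P)-T[:3,3])@T[:3,:3]
    return np.c_[K[0,0]*p[:,0]/-p[:,2]+K[0,2],-K[1,1]*p[:,1]/-p[:,2]+K[1,2]]
def blobs(im,z,roi,sel,up=4,amin=60):
    """masked blobs in roi (x0,y0,x1,y1) -> list (world centre, dims mm, angle deg, px)"""
    x0,y0,x1,y1=roi
    a=cv2.resize(im[y0:y1,x0:x1],None,fx=up,fy=up,interpolation=cv2.INTER_CUBIC)
    m=sel(a).astype(np.uint8)
    m=cv2.morphologyEx(m,cv2.MORPH_OPEN,np.ones((5,5)))
    out=[]
    for c in cv2.findContours(m,cv2.RETR_EXTERNAL,cv2.CHAIN_APPROX_NONE)[0]:
        if cv2.contourArea(c)<amin*up*up: continue
        p=(c[:,0,:]+.5)/up-.5+[x0,y0]
        w=ray("top",p,z)[:,:2]
        (cx,cy),(a1,b1),an=cv2.minAreaRect((w*1000).astype(np.float32))
        if b1>a1: a1,b1,an=b1,a1,an+90
        out.append((np.array([cx,cy]),a1,b1,(an+90)%180-90,p.mean(0)))
    return out
def show(bl):
    for c,a,b,an,p in bl: print("xy",c.round(1),"dims",round(a,1),round(b,1),"long-axis deg",round(an,1),"px",p.round(1))
def psi():
    w,x,y,z=ctrl.get_obs()["eef_rot"]; return np.arctan2(2*(x*y+w*z),1-2*(y*y+z*z))
def plan(wps,start=None):
    """wps: (x,y,z [mm], psi deg). Prints the rounded tool-frame shift (cm) and turn units of each call"""
    o=ctrl.get_obs()
    P=np.r_[o["eef_pos"]*1000,np.degrees(psi())] if start is None else np.array(start,float)
    for w in wps:
        w=np.array(w,float); s=np.radians(P[3]); d=w[:3]-P[:3]
        X=np.array([np.cos(s),np.sin(s),0]);Y=np.array([np.sin(s),-np.cos(s),0])
        q=np.round(np.array([d@X,d@Y,-d[2]])/10/.05)*.05
        t=round(-((w[3]-P[3]+180)%360-180)/6/.05)*.05
        print("xyz",q.round(2),"wz",round(t,2),"->",w)
        P[:3]+=10*(q[0]*X+q[1]*Y-np.array([0,0,q[2]])); P[3]-=6*t
def sat(a,lo,hi,vlo,vhi):
    h=cv2.cvtColor(a,cv2.COLOR_BGR2HSV); return (h[...,1]>=lo)&(h[...,1]<hi)&(h[...,2]>=vlo)&(h[...,2]<vhi)
E
python3 - <<'E'
from h import *
im=cv2.imread("pics/top0.png")
h=cv2.cvtColor(im,cv2.COLOR_BGR2HSV)
for n,p in dict(cloth=(230,230),jar=(290,206),lid=(311,222),mat=(168,226),grid=(272,240),case=(207,255)).items(): print(n,h[p[1],p[0]])
R=(236,196,415,255)
print("lids");show(blobs(im,.009,R,lambda a:sat(a,0,45,0,135)))
print("grey all, z=25");show(blobs(im,.025,R,lambda a:sat(a,0,45,0,256)))
print("mat");show(blobs(im,.036,(120,185,225,270),lambda a:sat(a,0,256,0,60),amin=500))
print("case");show(blobs(im,.034,(120,192,225,270),lambda a:sat(a,0,45,110,256),amin=100))
a=im[185:270,125:235]
cv2.imwrite("pics/t_a.png",cv2.resize(a,None,fx=6,fy=6,interpolation=cv2.INTER_CUBIC))
E
```

```text
cloth [103  36 165]
jar [ 60   2 168]
lid [107  17 105]
mat [90  7 36]
grid [104  41 166]
case [110  14  54]
lids
xy [ 390.2 -233.6] dims 55.3 55.1 long-axis deg -89.2 px [338.  238.2]
xy [ 399.2 -344.6] dims 68.6 49.6 long-axis deg -32.0 px [373.6 236.1]
xy [ 420.4 -145.7] dims 65.1 43.6 long-axis deg -25.1 px [309.7 228.1]
xy [ 485.3 -309.9] dims 42.4 39.9 long-axis deg -0.0 px [362.4 207.9]
xy [ 496.7 -203.9] dims 52.1 49.3 long-axis deg 18.3 px [328.7 204.3]
xy [510.6 -77.7] dims 46.6 27.0 long-axis deg -70.4 px [288.5 199.5]
xy [489.5  46.6] dims 51.6 50.6 long-axis deg 63.6 px [248.9 204.9]
grey all, z=25
xy [ 430.7 -191.1] dims 551.3 181.0 long-axis deg -89.2 px [337.5 224.8]
mat
xy [424.2 292. ] dims 184.5 184.0 long-axis deg 84.3 px [167.  225.1]
case
xy [386.  129.9] dims 190.2 27.3 long-axis deg 1.3 px [221.2 239.4]
xy [407.7 278.6] dims 322.1 237.4 long-axis deg -89.2 px [169.3 232.4]
```

View pics/t_a.png

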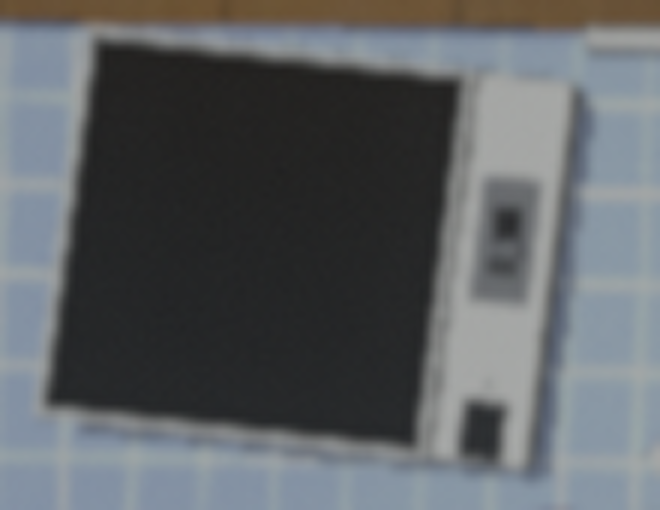

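The shaker mat's centre is near (424,292) mm, turned about -5.7°. The strip has a panel at (505,240) and a black square at (483,430) in the crop. I still need to tell the switch apart, so I'll zoom in on the scene view and measure the jars.

Run:
```python
from h import *
im=cv2.imread("pics/top0.png")
R=(236,198,395,255)
for n,z in(("tall",.026),("small",.021)):
    print(n);show(blobs(im,z,R,lambda a:sat(a,0,26,0,256)))
s=cv2.imread("pics/scene0.png")
cv2.imwrite("pics/s_sw.png",cv2.resize(s[165:215,200:300],None,fx=7.5,fy=7.5,interpolation=cv2.INTER_CUBIC))
```

```text
tall
xy [ 395.5 -217.6] dims 83.9 57.8 long-axis deg 58.1 px [333.7 238.4]
xy [385.7  -7.4] dims 186.5 82.6 long-axis deg -80.2 px [261.9 240. ]
xy [ 400.5 -342.3] dims 65.0 44.9 long-axis deg -32.7 px [374.2 235.4]
xy [ 434.4 -112.1] dims 393.4 109.1 long-axis deg 79.4 px [301.6 220.8]
xy [ 485.3 -340.2] dims 100.5 34.8 long-axis deg -89.3 px [371.9 205.9]
xy [ 497.8 -208.1] dims 57.7 44.4 long-axis deg -67.4 px [330.  204.2]
xy [490.9 -80.9] dims 58.7 44.9 long-axis deg -89.3 px [289.1 204. ]
xy [495.8  51.9] dims 64.5 50.5 long-axis deg 63.9 px [246.9 204.1]
small
xy [ 395.5 -218.2] dims 84.2 58.0 long-axis deg 58.1 px [333.7 238.4]
xy [385.8  -7.2] dims 187.2 83.0 long-axis deg -80.2 px [261.9 240. ]
xy [ 400.6 -343.4] dims 65.2 45.1 long-axis deg -32.7 px [374.2 235.4]
xy [ 434.6 -112.3] dims 395.0 109.6 long-axis deg 79.4 px [301.6 220.8]
xy [ 485.8 -341.3] dims 100.9 35.0 long-axis deg -89.3 px [371.9 205.9]
xy [ 498.3 -208.7] dims 57.9 44.6 long-axis deg -67.4 px [330.  204.2]
xy [491.3 -81. ] dims 58.9 45.1 long-axis deg -89.3 px [289.1 204. ]
xy [496.3  52.4] dims 64.8 50.7 long-axis deg 63.9 px [246.9 204.1]
```

View pics/s_sw.png

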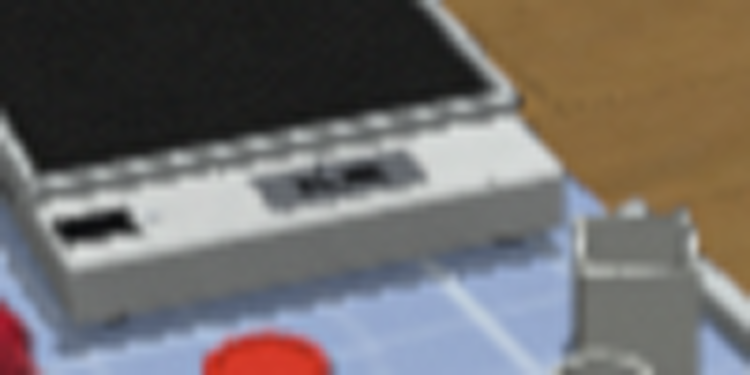

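The slide switch is the grey panel halfway along the strip, with its ridge in the middle at about (320,175) in this crop. The black square near the robot is a flat display. Next I'll refine the jar positions per object.

```bash
cat >> h.py <<'E'
H=dict(large=.055,small=.042,square=.050,oblong=.046)
def jar(im,name,uv,r=13,th=20):
    u,v=map(int,uv)
    b=blobs(im,H[name]/2,(u-r,v-r,u+r,v+r),lambda a:sat(a,0,th,0,256),amin=25)
    print(name);show(b)
E
python3 - <<'E'
from h import *
im=cv2.imread("pics/top0.png")
for th in(17,21):
    for n,p in dict(square=(249,206),large=(290,205),small=(271,222),oblong=(374,236)).items(): jar(im,n,p,th=th)
for n,p in dict(square=(249.5,205.2),large=(289.8,204.3),small=(271.4,222.0),oblong=(374.1,236.1)).items(): print(n,ray("top",p,H[n])[0]*1000)
print("ridge?",ray("top",[(208.7,228.7),(209.2,222)],.041)*1000, "panel ends",ray("top",[(209,235),(211,215)],.034)*1000)
p=pix("scene",ray("top",[(208.7,228.7),(209.2,222)],.041)); print((p-[200,165])*7.5)
E
```

```text
square
xy [491.7  46.4] dims 48.9 45.9 long-axis deg 65.5 px [248.5 204.1]
large
xy [500.4 -81.2] dims 79.6 62.8 long-axis deg -89.3 px [289.3 198. ]
small
xy [438.8 -34.9] dims 56.4 35.6 long-axis deg -89.2 px [273.4 220.3]
oblong
xy [ 400.5 -342.8] dims 62.5 42.7 long-axis deg -31.4 px [374.1 235.4]
square
xy [451.4  44.6] dims 79.4 7.7 long-axis deg -89.3 px [248.4 217.4]
xy [495.2  52.5] dims 63.3 47.8 long-axis deg 65.1 px [246.8 203.7]
large
xy [500.4 -81.2] dims 79.6 62.8 long-axis deg -89.3 px [289.3 198.2]
small
xy [438.7 -34.1] dims 58.0 37.1 long-axis deg -89.3 px [273.4 220.3]
oblong
xy [ 400.6 -342.8] dims 63.5 43.8 long-axis deg -31.9 px [374.2 235.3]
square [486.0636  40.1796  50.    ]
large [489.9222 -81.7175  55.    ]
small [436.4144 -26.6783  42.    ]
oblong [ 397.656  -337.5745   46.    ]
ridge? [[413.5972 163.5049  41.    ]
 [433.986  162.515   41.    ]] panel ends [[394.6135 163.3469  34.    ]
 [455.8461 158.8126  34.    ]]
[[301.0987 164.3936]
 [350.5635 153.6187]]
```

```bash
python3 -c "
from h import *
plan([(320,310,230,155),(489,43.5,130,155),(489,43.5,38,155)])"
```

```text
xyz [-24.25 -20.1    1.95] wz 2.0 -> [320. 310. 230. 155.]
xyz [-26.55 -17.    10.  ] wz 0.0 -> [489.   43.5 130.  155. ]
xyz [-0.  -0.   9.2] wz 0.0 -> [489.   43.5  38.  155. ]
```

Request:
{"op": "send_rows", "data": {
  "dr": [
    [0,0,1],
    [0,0,2],
    [0,0,2],
    [0,0,2],
    [0,0,2],
    [0,0,2],
    [0,0,2],
    [0,0,2]
  ],
  "xyz": [
    [-24.25,-20.1,1.95],
    [-24.25,-20.1,1.95],
    [-24.25,-20.1,1.95],
    [-24.25,-20.1,1.95],
    [-24.25,-20.1,1.95],
    [-24.25,-20.1,1.95],
    [-24.25,-20.1,1.95],
    [-24.25,-20.1,1.95]
  ],
  "jaw": [75,75,75,75,75,75,75,75]
}}

```text
time_s: 1.1
eef_pos: [0.3192, 0.3112, 0.2307]
eef_rot: [-0.0, 0.215, 0.977, 0.0]
wrist_force: [0.1, -0.4, -1.6]
opening: 0.751
grasp_force: 0.0
```

Request:
{"op": "send_rows", "data": {
  "dr": [
    [0,0,0],
    [0,0,0],
    [0,0,0],
    [0,0,0],
    [0,0,0],
    [0,0,0],
    [0,0,0],
    [0,0,0]
  ],
  "xyz": [
    [-26.55,-17,5],
    [-26.55,-17,5],
    [-26.55,-17,5],
    [-26.55,-17,5],
    [-26.55,-17,10],
    [-26.55,-17,10],
    [-26.55,-17,10],
    [-26.55,-17,10]
  ],
  "jaw": [75,75,75,75,75,75,75,75]
}}

```text
time_s: 2.1
eef_pos: [0.489, 0.0457, 0.1312]
eef_rot: [-0.0, 0.215, 0.977, 0.0]
wrist_force: [0.3, -0.1, 1.1]
opening: 0.751
grasp_force: 0.0
```

Run:
```python
from h import *
o=ctrl.get_obs(); print(o["time_s"],o["eef_pos"],np.degrees(psi()),o["opening"],o["q"])
im=ctrl.camera("scene")[:,:,::-1]; cv2.imwrite("pics/s1.png",cv2.resize(im[120:320,200:440],None,fx=3,fy=3,interpolation=cv2.INTER_CUBIC))
plan([(489,43.5,38,155)])
```

```text
2.1 [0.489  0.0457 0.1312] 155.17946208697467 0.7505924010229793 [-0.1492  0.1418  1.9153  0.0004  1.0844 -1.287 ]
xyz [-0.05 -0.2   9.35] wz 0.05 -> [489.   43.5  38.  155. ]
```

View pics/s1.png

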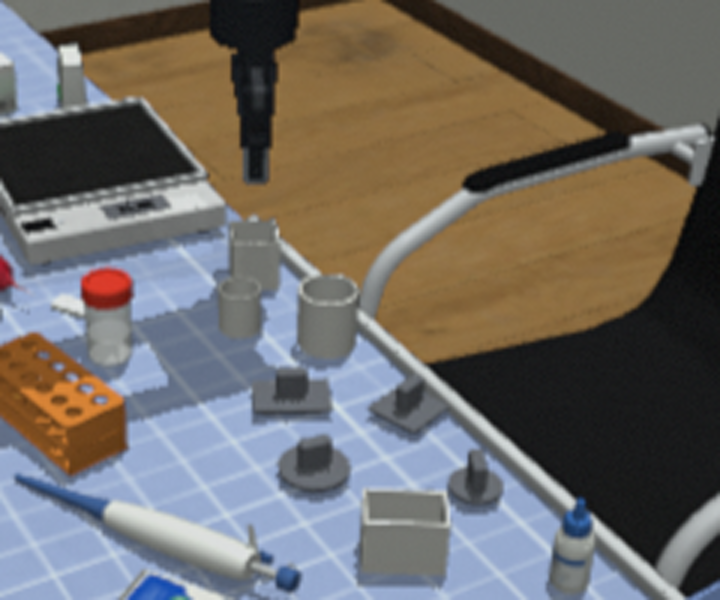

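The scene view shows the gripper directly above the square jar at (255,255) in the crop, with every object undisturbed. Next I'll go down and squeeze.

Request:
{"op": "send_rows", "data": {
  "dr": [
    [0,0,0],
    [0,0,0],
    [0,0,0],
    [0,0,0],
    [0,0,0],
    [0,0,0],
    [0,0,0],
    [0,0,0]
  ],
  "xyz": [
    [0,-0.2,2],
    [0,-0.2,4],
    [0,-0.2,6],
    [0,-0.2,7],
    [0,-0.2,8],
    [0,-0.2,9],
    [0,-0.2,9.3],
    [0,-0.2,9.3]
  ],
  "jaw": [75,75,75,75,75,75,75,75]
}}

```text
time_s: 3.15
eef_pos: [0.4883, 0.0423, 0.0377]
eef_rot: [-0.0, 0.216, 0.976, -0.0]
wrist_force: [0.4, -0.4, 0.1]
opening: 0.748
grasp_force: 0.0
```

Request:
{"op": "send_rows", "data": {
  "dr": [
    [0,0,0],
    [0,0,0],
    [0,0,0],
    [0,0,0],
    [0,0,0],
    [0,0,0],
    [0,0,0],
    [0,0,0]
  ],
  "xyz": [
    [0,0,0],
    [0,0,0],
    [0,0,0],
    [0,0,0],
    [0,0,0],
    [0,0,0],
    [0,0,0],
    [0,0,0]
  ],
  "jaw": [40,40,40,40,40,40,40,40]
}}

```text
time_s: 4.15
eef_pos: [0.489, 0.0422, 0.0385]
eef_rot: [0.001, 0.216, 0.976, 0.0]
wrist_force: [0.4, 0.2, 5.6]
opening: 0.5
grasp_force: 61.9
```

Request:
{"op": "send_rows", "data": {
  "dr": [
    [0,0,0],
    [0,0,0],
    [0,0,1.5],
    [0,0,3],
    [0,0,4.5],
    [0,0,6],
    [0,0,7.5],
    [0,0,9]
  ],
  "xyz": [
    [0,0,0],
    [0,0,0],
    [0,0,0],
    [0,0,0],
    [0,0,0],
    [0,0,0],
    [0,0,0],
    [0,0,0]
  ],
  "jaw": [100,100,100,100,100,100,100,100]
}}

```text
time_s: 5.15
eef_pos: [0.4879, 0.0424, 0.0375]
eef_rot: [-0.0, 0.638, 0.77, -0.0]
wrist_force: [0.3, 0.2, 0.2]
opening: 1.002
grasp_force: 0.0
```

Request:
{"op": "send_rows", "data": {
  "dr": [
    [0,0,1.5],
    [0,0,3],
    [0,0,4.5],
    [0,0,6],
    [0,0,6],
    [0,0,6],
    [0,0,6],
    [0,0,6]
  ],
  "xyz": [
    [0,0,0],
    [0,0,0],
    [0,0,0],
    [0,0,0],
    [0,0,0],
    [0,0,0],
    [0,0,0],
    [0,0,0]
  ],
  "jaw": [100,100,100,100,40,40,40,40]
}}

```text
time_s: 6.15
eef_pos: [0.4886, 0.0423, 0.038]
eef_rot: [0.0, 0.843, 0.538, 0.0]
wrist_force: [0.2, 0.2, 1.9]
opening: 0.502
grasp_force: 61.9
```

Request:
{"op": "send_rows", "data": {
  "dr": [
    [0,0,0],
    [0,0,0],
    [0,0,0],
    [0,0,0],
    [0,0,0],
    [0,0,0],
    [0,0,0],
    [0,0,0]
  ],
  "xyz": [
    [0,0,0],
    [0,0,0],
    [0,0,-1],
    [0,0,-4],
    [0,0,-8],
    [0,0,-10],
    [0,0,-10],
    [0,0,-10]
  ],
  "jaw": [40,40,40,40,40,40,40,40]
}}

```text
time_s: 7.15
eef_pos: [0.4873, 0.0425, 0.1368]
eef_rot: [-0.001, 0.843, 0.538, -0.001]
wrist_force: [-0.2, -0.1, -2.7]
opening: 0.505
grasp_force: 61.5
```

Run:
```python
from h import *
o=ctrl.get_obs(); print(o["time_s"],o["eef_pos"],np.degrees(psi()),o["opening"],o["grasp_force"])
c,s=np.cos(np.radians(-5.7)),np.sin(np.radians(-5.7))
for n,a in dict(FL=(48,48),FR=(48,-48),NL=(-48,48),NR=(-48,-48)).items(): print(n,424+c*a[0]-s*a[1],292+s*a[0]+c*a[1])
im=ctrl.camera("top")[:,:,::-1]; cv2.imwrite("pics/t2.png",im)
print("mat dark rect",end=" ");show(blobs(im,.036,(120,185,225,270),lambda a:sat(a,0,256,0,60),amin=500))
s=pix("top",[[.489,.042,.138+.0]]);print(s)
plan([(476,334,138,84.3),(476,334,80,84.3)])
```

```text
7.15 [0.4873 0.0425 0.1368] 65.06354815029547 0.505454107283621 61.471484899520874
FL 476.53001534583353 334.9953193704442
FR 466.9953193704442 239.46998465416647
NL 381.0046806295558 344.53001534583353
NR 371.46998465416647 249.00468062955582
mat dark rect xy [425.2 302. ] dims 183.4 163.3 long-axis deg -5.7 px [161.7 223.3]
[[246.387  201.3028]]
xyz [ 25.95 -13.3   -0.15] wz -3.2 -> [476.  334.  138.   84.3]
xyz [0.  0.  5.8] wz 0.0 -> [476.  334.   80.   84.3]
```

Request:
{"op": "send_rows", "data": {
  "dr": [
    [0,0,-1],
    [0,0,-2],
    [0,0,-3.2],
    [0,0,-3.2],
    [0,0,-3.2],
    [0,0,-3.2],
    [0,0,-3.2],
    [0,0,-3.2]
  ],
  "xyz": [
    [5,-2.5,0],
    [10,-5,0],
    [15,-7.5,0],
    [20,-10,0],
    [24,-12.3,0],
    [25.9,-13.3,0],
    [25.9,-13.3,0],
    [25.9,-13.3,0]
  ],
  "jaw": [40,40,40,40,40,40,40,40]
}}

```text
time_s: 8.2
eef_pos: [0.4767, 0.332, 0.137]
eef_rot: [-0.0, 0.742, 0.671, -0.001]
wrist_force: [-1.1, 0.1, -1.5]
opening: 0.507
grasp_force: 61.5
```

Request:
{"op": "send_rows", "data": {
  "dr": [
    [0,0,0],
    [0,0,0],
    [0,0,0],
    [0,0,0],
    [0,0,0],
    [0,0,0],
    [0,0,0],
    [0,0,0]
  ],
  "xyz": [
    [0,0,2],
    [0,0,4],
    [0,0,5],
    [0,0,5.7],
    [0,0,6],
    [0,0,6.2],
    [0,0,6.3],
    [0,0,6.3]
  ],
  "jaw": [40,40,40,40,40,40,40,40]
}}

```text
time_s: 9.2
eef_pos: [0.477, 0.3334, 0.075]
eef_rot: [0.0, 0.742, 0.671, 0.0]
wrist_force: [-0.0, -0.3, -2.5]
opening: 0.509
grasp_force: 61.5
```

Request:
{"op": "send_rows", "data": {
  "dr": [
    [0,0,0],
    [0,0,0],
    [0,0,0],
    [0,0,0],
    [0,0,0],
    [0,0,0],
    [0,0,0],
    [0,0,0]
  ],
  "xyz": [
    [0,0,0.1],
    [0,0,0.15],
    [0,0,0.15],
    [0,0,0.15],
    [0,0,0.15],
    [0,0,0.15],
    [0,0,0.15],
    [0,0,0.15]
  ],
  "jaw": [40,40,40,40,40,70,70,70]
}}

```text
time_s: 10.2
eef_pos: [0.4769, 0.3332, 0.0731]
eef_rot: [-0.0, 0.742, 0.671, -0.0]
wrist_force: [-0.1, 0.4, -0.9]
opening: 0.702
grasp_force: 0.0
```

Request:
{"op": "send_rows", "data": {
  "dr": [
    [0,0,0],
    [0,0,0],
    [0,0,0],
    [0,0,0],
    [0,0,0],
    [0,0,0],
    [0,0,0],
    [0,0,0]
  ],
  "xyz": [
    [0,0,-2],
    [0,0,-4],
    [0,0,-8],
    [0,0,-12],
    [0,0,-12],
    [0,0,-12],
    [0,0,-12],
    [0,0,-12]
  ],
  "jaw": [70,70,70,75,75,75,75,75]
}}

```text
time_s: 11.2
eef_pos: [0.4763, 0.333, 0.1922]
eef_rot: [-0.0, 0.742, 0.671, -0.001]
wrist_force: [0.4, -0.5, -0.6]
opening: 0.748
grasp_force: 0.0
```

Run:
```python
from h import *
o=ctrl.get_obs(); print(o["time_s"],o["eef_pos"],np.degrees(psi()))
im=ctrl.camera("scene")[:,:,::-1]; t=ctrl.camera("top")[:,:,::-1]
cv2.imwrite("pics/t3.png",t)
cv2.imwrite("pics/m3.png",np.hstack([cv2.resize(t[185:265,235:400],None,fx=2.4,fy=2.4,interpolation=cv2.INTER_CUBIC)[:190,:390],cv2.resize(im[130:290,170:370],None,fx=2,fy=2,interpolation=cv2.INTER_CUBIC)[:190]]) if 0 else im[130:330,170:430])
# change check against first frame
a=cv2.imread("pics/top0.png"); d=cv2.absdiff(a,t).max(2)
for n,p in dict(square=(249,206),large=(290,205),small=(271,222),oblong=(374,236)).items(): print(n,d[p[1]-10:p[1]+10,p[0]-10:p[0]+10].mean())
for n,p in dict(large=(289.4,204.2),small=(271.2,221.8),square=(249.3,204.9),oblong=(374.,236)).items():print(n,ray("top",p,H[n]*.75)[0]*1000)
```

```text
11.2 [0.4763 0.333  0.1922] 84.26068783942982
square 42.055
large 12.2625
small 13.205
oblong 11.6875
large [491.5043 -80.7358  41.25  ]
small [437.5438 -25.7738  31.5   ]
square [488.1073  41.8241  37.5   ]
oblong [ 398.1724 -339.8469   34.5   ]
```

View pics/m3.png

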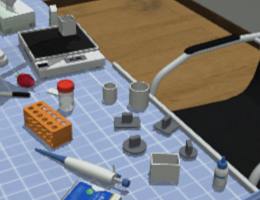

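Square jar stands on the platform. Next is the large jar; my visual estimate for the square jar agreed with the grasp to within 1 mm.

```bash
python3 -c "
from h import *
plan([(491.5,-80.7,150,135),(491.5,-80.7,43,135),(491.5,-80.7,43,45),(491.5,-80.7,143,45),(467,239.5,143,84.3),(467,239.5,80,84.3)])"
```

```text
xyz [-41.     5.65   4.25] wz -8.45 -> [491.5 -80.7 150.  135. ]
xyz [ 0.   -0.05 10.7 ] wz 0.0 -> [491.5 -80.7  43.  135. ]
xyz [ 0.  0. -0.] wz 15.0 -> [491.5 -80.7  43.   45. ]
xyz [  0.  -0. -10.] wz 0.0 -> [491.5 -80.7 143.   45. ]
xyz [ 20.9 -24.4  -0. ] wz -6.55 -> [467.  239.5 143.   84.3]
xyz [0.  0.  6.3] wz 0.0 -> [467.  239.5  80.   84.3]
```

Request:
{"op": "send_rows", "data": {
  "dr": [
    [0,0,-1.5],
    [0,0,-3],
    [0,0,-4.5],
    [0,0,-6],
    [0,0,-7.5],
    [0,0,-8.45],
    [0,0,-8.45],
    [0,0,-8.45]
  ],
  "xyz": [
    [-6,0.8,0],
    [-12,1.6,0],
    [-18,2.5,1],
    [-24,3.3,2],
    [-30,4.1,3],
    [-36,5,4],
    [-41,5.6,4.2],
    [-41,5.6,4.2]
  ],
  "jaw": [80,80,80,80,80,80,80,80]
}}

```text
time_s: 12.3
eef_pos: [0.4916, -0.0838, 0.151]
eef_rot: [-0.0, 0.386, 0.923, -0.0]
wrist_force: [0.1, -0.0, -0.6]
opening: 0.801
grasp_force: 0.0
```

Request:
{"op": "send_rows", "data": {
  "dr": [
    [0,0,0],
    [0,0,0],
    [0,0,0],
    [0,0,0],
    [0,0,0],
    [0,0,0],
    [0,0,0],
    [0,0,0]
  ],
  "xyz": [
    [0,0,2],
    [0,0,4],
    [0,0,6],
    [0,0,8],
    [0,0,9.5],
    [0,0,10.3],
    [0,0,10.7],
    [0,0,10.7]
  ],
  "jaw": [80,80,80,80,80,80,80,80]
}}

```text
time_s: 13.3
eef_pos: [0.4918, -0.0803, 0.0445]
eef_rot: [0.0, 0.383, 0.924, 0.0]
wrist_force: [0.5, -0.2, 0.1]
opening: 0.802
grasp_force: 0.0
```

Run:
```python
from h import *
o=ctrl.get_obs(); print(o["eef_pos"],np.degrees(psi()),o["wrist_force"])
im=ctrl.camera("scene")[:,:,::-1]
cv2.imwrite("pics/s4.png",cv2.resize(im[170:280,240:400],None,fx=4,fy=4,interpolation=cv2.INTER_CUBIC))
```

```text
[ 0.4918 -0.0803  0.0445] 134.9636387672687 [ 0.4916 -0.1936  0.1198]
```

View pics/s4.png

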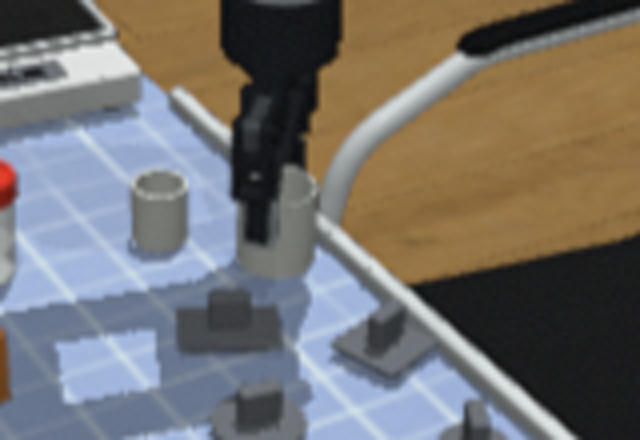

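Fingers straddle the large jar cleanly at (275,220) in the crop. I'll squeeze, turn 90°, squeeze again and lift.

Request:
{"op": "send_rows", "data": {
  "dr": [
    [0,0,0],
    [0,0,0],
    [0,0,0],
    [0,0,0],
    [0,0,0],
    [0,0,0],
    [0,0,1.5],
    [0,0,3]
  ],
  "xyz": [
    [0,0,0],
    [0,0,0],
    [0,0,0],
    [0,0,0],
    [0,0,0],
    [0,0,0],
    [0,0,0],
    [0,0,0]
  ],
  "jaw": [50,50,50,50,80,80,80,80]
}}

```text
time_s: 14.35
eef_pos: [0.4916, -0.0803, 0.0442]
eef_rot: [-0.0, 0.525, 0.851, -0.0]
wrist_force: [0.9, -0.1, 0.4]
opening: 0.801
grasp_force: 0.0
```

Request:
{"op": "send_rows", "data": {
  "dr": [
    [0,0,1.5],
    [0,0,3],
    [0,0,4.5],
    [0,0,6],
    [0,0,7.5],
    [0,0,9],
    [0,0,10.5],
    [0,0,12]
  ],
  "xyz": [
    [0,0,0],
    [0,0,0],
    [0,0,0],
    [0,0,0],
    [0,0,0],
    [0,0,0],
    [0,0,0],
    [0,0,0]
  ],
  "jaw": [80,80,80,80,80,80,80,80]
}}

```text
time_s: 15.35
eef_pos: [0.4916, -0.0803, 0.0442]
eef_rot: [0.0, 0.925, 0.38, -0.0]
wrist_force: [-0.3, 0.1, 0.0]
opening: 0.8
grasp_force: 0.0
```

Request:
{"op": "send_rows", "data": {
  "dr": [
    [0,0,0],
    [0,0,0],
    [0,0,0],
    [0,0,0],
    [0,0,0],
    [0,0,0],
    [0,0,0],
    [0,0,0]
  ],
  "xyz": [
    [0,0,0],
    [0,0,0],
    [0,0,0],
    [0,0,0],
    [0,0,-1],
    [0,0,-4],
    [0,0,-8],
    [0,0,-10]
  ],
  "jaw": [50,50,50,50,50,50,50,50]
}}

```text
time_s: 16.35
eef_pos: [0.4923, -0.0805, 0.1466]
eef_rot: [0.001, 0.924, 0.383, 0.001]
wrist_force: [-0.4, -0.1, -2.5]
opening: 0.592
grasp_force: 63.2
```

Request:
{"op": "send_rows", "data": {
  "dr": [
    [0,0,-1],
    [0,0,-2],
    [0,0,-3],
    [0,0,-4],
    [0,0,-5],
    [0,0,-6.55],
    [0,0,-6.55],
    [0,0,-6.55]
  ],
  "xyz": [
    [3.5,-4,0],
    [7,-8,0],
    [10.5,-12,0],
    [14,-16.2,0],
    [17.5,-20.3,0],
    [20,-23.3,0],
    [20.9,-24.4,0],
    [20.9,-24.4,0]
  ],
  "jaw": [50,50,50,50,50,50,50,50]
}}

```text
time_s: 17.35
eef_pos: [0.4667, 0.2403, 0.1442]
eef_rot: [0.0, 0.741, 0.671, -0.0]
wrist_force: [0.6, -0.4, -2.5]
opening: 0.588
grasp_force: 63.2
```

Request:
{"op": "send_rows", "data": {
  "dr": [
    [0,0,0],
    [0,0,0],
    [0,0,0],
    [0,0,0],
    [0,0,0],
    [0,0,0],
    [0,0,0],
    [0,0,0]
  ],
  "xyz": [
    [0,0,2],
    [0,0,4],
    [0,0,5],
    [0,0,5.7],
    [0,0,6],
    [0,0,6.2],
    [0,0,6.2],
    [0,0,6.2]
  ],
  "jaw": [50,50,50,50,50,50,50,50]
}}

```text
time_s: 18.35
eef_pos: [0.4673, 0.2402, 0.0826]
eef_rot: [0.0, 0.742, 0.671, 0.0]
wrist_force: [0.0, -0.3, -2.9]
opening: 0.587
grasp_force: 63.2
```

Request:
{"op": "send_rows", "data": {
  "dr": [
    [0,0,0],
    [0,0,0],
    [0,0,0],
    [0,0,0],
    [0,0,0],
    [0,0,0],
    [0,0,0],
    [0,0,0]
  ],
  "xyz": [
    [0,0,0.1],
    [0,0,0.2],
    [0,0,0.25],
    [0,0,0.25],
    [0,0,0.25],
    [0,0,0.25],
    [0,0,0.25],
    [0,0,0.25]
  ],
  "jaw": [50,50,50,50,50,75,75,75]
}}

```text
time_s: 19.35
eef_pos: [0.4672, 0.2401, 0.0798]
eef_rot: [0.0, 0.742, 0.671, 0.0]
wrist_force: [0.3, 0.9, 0.5]
opening: 0.748
grasp_force: 0.0
```

Request:
{"op": "send_rows", "data": {
  "dr": [
    [0,0,0],
    [0,0,0],
    [0,0,0],
    [0,0,0],
    [0,0,0],
    [0,0,0],
    [0,0,0],
    [0,0,0]
  ],
  "xyz": [
    [0,0,-2],
    [0,0,-4],
    [0,0,-8],
    [0,0,-10],
    [0,0,-10],
    [0,0,-10],
    [0,0,-10],
    [0,0,-10]
  ],
  "jaw": [75,75,75,75,75,75,75,75]
}}

```text
time_s: 20.35
eef_pos: [0.4666, 0.2399, 0.1788]
eef_rot: [-0.0, 0.742, 0.671, -0.001]
wrist_force: [0.2, 0.2, 0.3]
opening: 0.745
grasp_force: 0.0
```

```bash
cat >> h.py <<'E'
REF={}
def chk(pts,tag):
    """compare patches of the current top view with the first frame (gain-normalised), save both views"""
    t=ctrl.camera("top")[:,:,::-1].copy(); s=ctrl.camera("scene")[:,:,::-1].copy()
    cv2.imwrite(f"pics/{tag}_t.png",t);cv2.imwrite(f"pics/{tag}_s.png",s)
    a=cv2.imread("pics/top0.png",0).astype(np.float32);g=cv2.cvtColor(t,cv2.COLOR_BGR2GRAY).astype(np.float32)
    for n,p in pts.items():
        u,v=map(int,p);A=a[v-12:v+12,u-12:u+12];B=g[v-12:v+12,u-12:u+12]
        sh,r=cv2.phaseCorrelate(A,B); print(n,"corr",round(float(np.corrcoef(A.ravel(),B.ravel())[0,1]),3),"shift px",np.round(sh,2))
PTS=dict(small=(271,222),oblong=(374,236),Llarge=(338,239),Lsq=(330,204),Lsmall=(363,208),Lobl=(310,229))
E
python3 - <<'E'
from h import *
o=ctrl.get_obs(); print(o["time_s"],o["eef_pos"],np.degrees(psi()))
chk(PTS,"c5")
plan([(437.5,-25.8,130,135),(437.5,-25.8,30,135),(437.5,-25.8,30,45),(437.5,-25.8,130,45),(371.5,249,130,84.3),(371.5,249,68,84.3)])
E
```

```text
20.35 [0.4666 0.2399 0.1788] 84.25972331134493
small corr 0.991 shift px [-0.09  0.02]
oblong corr 1.0 shift px [0.03 0.05]
Llarge corr 1.0 shift px [-0.03 -0.14]
Lsq corr 1.0 shift px [-0.12 -0.05]
Lsmall corr 1.0 shift px [-0.08 -0.1 ]
Lobl corr 1.0 shift px [-0.01  0.01]
xyz [-26.75  -0.25   4.9 ] wz -8.45 -> [437.5 -25.8 130.  135. ]
xyz [ 0.  0. 10.] wz 0.0 -> [437.5 -25.8  30.  135. ]
xyz [0. 0. 0.] wz 15.0 -> [437.5 -25.8  30.   45. ]
xyz [  0.  -0. -10.] wz 0.0 -> [437.5 -25.8 130.   45. ]
xyz [ 14.75 -24.1    0.  ] wz -6.55 -> [371.5 249.  130.   84.3]
xyz [ 0.  -0.   6.2] wz 0.0 -> [371.5 249.   68.   84.3]
```

Request:
{"op": "send_rows", "data": {
  "dr": [
    [0,0,-1.5],
    [0,0,-3],
    [0,0,-4.5],
    [0,0,-6],
    [0,0,-7.5],
    [0,0,-8.45],
    [0,0,-8.45],
    [0,0,-8.45]
  ],
  "xyz": [
    [-5,0,0],
    [-10,0,0],
    [-15,0,0],
    [-20,0,1.5],
    [-25,-0.2,3],
    [-26.75,-0.25,4.9],
    [-26.75,-0.25,4.9],
    [-26.75,-0.25,4.9]
  ],
  "jaw": [70,70,70,70,70,70,70,70]
}}

```text
time_s: 21.45
eef_pos: [0.4382, -0.0255, 0.1312]
eef_rot: [0.0, 0.384, 0.923, 0.0]
wrist_force: [0.2, 0.2, 0.4]
opening: 0.698
grasp_force: 0.0
```

Request:
{"op": "send_rows", "data": {
  "dr": [
    [0,0,0],
    [0,0,0],
    [0,0,0],
    [0,0,0],
    [0,0,0],
    [0,0,0],
    [0,0,0],
    [0,0,0]
  ],
  "xyz": [
    [0,0,2],
    [0,0,4],
    [0,0,6],
    [0,0,8],
    [0,0,9.3],
    [0,0,10],
    [0,0,10],
    [0,0,10]
  ],
  "jaw": [70,70,70,70,70,70,70,70]
}}

```text
time_s: 22.45
eef_pos: [0.4384, -0.0259, 0.0314]
eef_rot: [0.001, 0.383, 0.924, 0.0]
wrist_force: [0.7, 0.5, 0.1]
opening: 0.698
grasp_force: 0.0
```

Request:
{"op": "send_rows", "data": {
  "dr": [
    [0,0,0],
    [0,0,0],
    [0,0,0],
    [0,0,0],
    [0,0,0],
    [0,0,0],
    [0,0,1.5],
    [0,0,3]
  ],
  "xyz": [
    [0,0,0],
    [0,0,0],
    [0,0,0],
    [0,0,0],
    [0,0,0],
    [0,0,0],
    [0,0,0],
    [0,0,0]
  ],
  "jaw": [34,34,34,34,70,70,70,70]
}}

```text
time_s: 23.45
eef_pos: [0.4378, -0.0259, 0.0307]
eef_rot: [-0.0, 0.525, 0.851, -0.0]
wrist_force: [0.6, 0.1, 0.2]
opening: 0.699
grasp_force: 0.0
```

Request:
{"op": "send_rows", "data": {
  "dr": [
    [0,0,1.5],
    [0,0,3],
    [0,0,4.5],
    [0,0,6],
    [0,0,7.5],
    [0,0,9],
    [0,0,10.5],
    [0,0,12]
  ],
  "xyz": [
    [0,0,0],
    [0,0,0],
    [0,0,0],
    [0,0,0],
    [0,0,0],
    [0,0,0],
    [0,0,0],
    [0,0,0]
  ],
  "jaw": [70,70,70,70,70,70,70,70]
}}

```text
time_s: 24.45
eef_pos: [0.4377, -0.0259, 0.0307]
eef_rot: [-0.0, 0.925, 0.38, -0.0]
wrist_force: [-0.3, 0.8, -0.8]
opening: 0.698
grasp_force: 0.0
```

Request:
{"op": "send_rows", "data": {
  "dr": [
    [0,0,0],
    [0,0,0],
    [0,0,0],
    [0,0,0],
    [0,0,0],
    [0,0,0],
    [0,0,0],
    [0,0,0]
  ],
  "xyz": [
    [0,0,0],
    [0,0,0],
    [0,0,0],
    [0,0,0],
    [0,0,0],
    [0,0,0],
    [0,0,0],
    [0,0,0]
  ],
  "jaw": [34,34,34,34,34,34,34,34]
}}

```text
time_s: 25.45
eef_pos: [0.4378, -0.0258, 0.0311]
eef_rot: [-0.0, 0.923, 0.384, -0.0]
wrist_force: [-1.0, 0.8, 5.8]
opening: 0.442
grasp_force: 59.6
```

Request:
{"op": "send_rows", "data": {
  "dr": [
    [0,0,0],
    [0,0,0],
    [0,0,0],
    [0,0,0],
    [0,0,-1],
    [0,0,-2],
    [0,0,-3],
    [0,0,-4]
  ],
  "xyz": [
    [0,0,-2],
    [0,0,-5],
    [0,0,-8],
    [0,0,-10],
    [3,-5,-10],
    [6,-10,-10],
    [9,-15,-10],
    [12,-19.6,-10]
  ],
  "jaw": [34,34,34,34,34,34,34,34]
}}

```text
time_s: 26.45
eef_pos: [0.3832, 0.1992, 0.1306]
eef_rot: [-0.0, 0.822, 0.569, -0.0]
wrist_force: [1.2, -0.9, -2.7]
opening: 0.436
grasp_force: 60.7
```

Run:
```python
from h import *
o=ctrl.get_obs(); print(o["time_s"],o["eef_pos"],np.degrees(psi()),o["opening"])
plan([(371.5,249,131,84.3),(371.5,249,68,84.3)])
```

```text
26.45 [0.3832 0.1992 0.1306] 69.35698154923332 0.43616552901929234
xyz [ 4.25 -2.85 -0.05] wz -2.5 -> [371.5 249.  131.   84.3]
xyz [-0.  -0.   6.3] wz 0.0 -> [371.5 249.   68.   84.3]
```

Request:
{"op": "send_rows", "data": {
  "dr": [
    [0,0,-1],
    [0,0,-2],
    [0,0,-2.5],
    [0,0,-2.5],
    [0,0,-2.5],
    [0,0,-2.5],
    [0,0,-2.5],
    [0,0,-2.5]
  ],
  "xyz": [
    [3,-2,0],
    [4.25,-2.85,0],
    [4.25,-2.85,2],
    [4.25,-2.85,4],
    [4.25,-2.85,5.3],
    [4.25,-2.85,5.8],
    [4.25,-2.85,6.1],
    [4.25,-2.85,6.1]
  ],
  "jaw": [34,34,34,34,34,34,34,34]
}}

```text
time_s: 27.45
eef_pos: [0.3732, 0.2476, 0.0701]
eef_rot: [0.0, 0.743, 0.669, 0.0]
wrist_force: [0.3, 0.0, -2.2]
opening: 0.434
grasp_force: 60.7
```

Request:
{"op": "send_rows", "data": {
  "dr": [
    [0,0,0],
    [0,0,0],
    [0,0,0],
    [0,0,0],
    [0,0,0],
    [0,0,0],
    [0,0,0],
    [0,0,0]
  ],
  "xyz": [
    [0,0,0.1],
    [0,0,0.2],
    [0,0,0.3],
    [0,0,0.3],
    [0,0,0.3],
    [0,0,0.3],
    [0,0,0.3],
    [0,0,0.3]
  ],
  "jaw": [34,34,34,34,34,62,62,62]
}}

```text
time_s: 28.45
eef_pos: [0.3729, 0.2475, 0.0667]
eef_rot: [0.0, 0.743, 0.669, 0.0]
wrist_force: [0.2, 0.2, -0.3]
opening: 0.623
grasp_force: 0.0
```

Request:
{"op": "send_rows", "data": {
  "dr": [
    [0,0,0],
    [0,0,0],
    [0,0,0],
    [0,0,0],
    [0,0,0],
    [0,0,0],
    [0,0,0],
    [0,0,0]
  ],
  "xyz": [
    [0,0,-2],
    [0,0,-4],
    [0,0,-8],
    [0,0,-12],
    [0,0,-12],
    [0,0,-12],
    [0,0,-12],
    [0,0,-12]
  ],
  "jaw": [62,62,62,62,100,100,100,100]
}}

```text
time_s: 29.45
eef_pos: [0.3722, 0.2473, 0.1857]
eef_rot: [-0.0, 0.743, 0.669, -0.001]
wrist_force: [0.1, 1.3, 0.6]
opening: 1.001
grasp_force: 0.0
```

Run:
```python
from h import *
o=ctrl.get_obs(); print(o["time_s"],o["eef_pos"],np.degrees(psi()))
chk(PTS,"c6")
plan([(400,-50,185,71),(398,-340,130,58),(398,-340,34,58)])
```

```text
29.45 [0.3722 0.2473 0.1857] 83.96082586045497
small corr 0.232 shift px [-1.16  1.52]
oblong corr 1.0 shift px [-0.14  0.16]
Llarge corr 1.0 shift px [0.1  0.01]
Lsq corr 1.0 shift px [-0.16  0.02]
Lsmall corr 1.0 shift px [-0.08  0.02]
Lobl corr 1.0 shift px [0.12 0.09]
xyz [-29.3    5.85   0.1 ] wz 2.15 -> [400. -50. 185.  71.]
xyz [-27.5    9.25   5.5 ] wz 2.2 -> [ 398. -340.  130.   58.]
xyz [ 0.   -0.05  9.6 ] wz 0.0 -> [ 398. -340.   34.   58.]
```

Request:
{"op": "send_rows", "data": {
  "dr": [
    [0,0,1],
    [0,0,2.15],
    [0,0,2.15],
    [0,0,2.15],
    [0,0,2.15],
    [0,0,2.15],
    [0,0,2.15],
    [0,0,2.15]
  ],
  "xyz": [
    [-5,1,0],
    [-10,2,0],
    [-15,3,0],
    [-20,4,0],
    [-25,5,0],
    [-29.3,5.85,0],
    [-29.3,5.85,0],
    [-29.3,5.85,0]
  ],
  "jaw": [100,100,100,100,100,100,100,100]
}}

```text
time_s: 30.55
eef_pos: [0.3999, -0.0496, 0.1864]
eef_rot: [-0.001, 0.814, 0.581, -0.0]
wrist_force: [-0.1, 0.3, -0.5]
opening: 1.0
grasp_force: 0.0
```

Request:
{"op": "send_rows", "data": {
  "dr": [
    [0,0,1],
    [0,0,2.2],
    [0,0,2.2],
    [0,0,2.2],
    [0,0,2.2],
    [0,0,2.2],
    [0,0,2.2],
    [0,0,2.2]
  ],
  "xyz": [
    [-5,1.7,0],
    [-10,3.4,0],
    [-15,5,1],
    [-20,6.7,2],
    [-25,8.4,4],
    [-27.5,9.25,5.5],
    [-27.5,9.25,5.5],
    [-27.5,9.25,5.5]
  ],
  "jaw": [100,100,100,100,100,100,100,100]
}}

```text
time_s: 31.55
eef_pos: [0.3991, -0.3383, 0.1318]
eef_rot: [-0.001, 0.875, 0.485, 0.0]
wrist_force: [0.2, -0.2, 0.3]
opening: 1.0
grasp_force: 0.0
```

Run:
```python
from h import *
o=ctrl.get_obs(); print(o["time_s"],o["eef_pos"],np.degrees(psi()))
plan([(398,-340,34,58)])
```

```text
31.55 [ 0.3991 -0.3383  0.1318] 57.961243703164385
xyz [-0.2 -0.   9.8] wz 0.0 -> [ 398. -340.   34.   58.]
```

Request:
{"op": "send_rows", "data": {
  "dr": [
    [0,0,0],
    [0,0,0],
    [0,0,0],
    [0,0,0],
    [0,0,0],
    [0,0,0],
    [0,0,0],
    [0,0,0]
  ],
  "xyz": [
    [-0.15,0,2],
    [-0.15,0,4],
    [-0.15,0,6],
    [-0.15,0,8],
    [-0.15,0,9.2],
    [-0.15,0,9.8],
    [-0.15,0,9.8],
    [-0.15,0,9.8]
  ],
  "jaw": [100,100,100,100,100,100,100,100]
}}

```text
time_s: 32.55
eef_pos: [0.3981, -0.3418, 0.0345]
eef_rot: [0.001, 0.875, 0.484, 0.0]
wrist_force: [0.3, 0.1, 0.0]
opening: 0.996
grasp_force: 0.0
```

Request:
{"op": "send_rows", "data": {
  "dr": [
    [0,0,0],
    [0,0,0],
    [0,0,0],
    [0,0,0],
    [0,0,0],
    [0,0,0],
    [0,0,0],
    [0,0,0]
  ],
  "xyz": [
    [0,0,0],
    [0,0,0],
    [0,0,0],
    [0,0,0],
    [0,0,0],
    [0,0,0],
    [0,0,0],
    [0,0,0]
  ],
  "jaw": [50,50,50,50,50,50,50,50]
}}

```text
time_s: 33.55
eef_pos: [0.3982, -0.3422, 0.0347]
eef_rot: [0.001, 0.875, 0.484, 0.0]
wrist_force: [0.4, 0.8, 6.1]
opening: 0.689
grasp_force: 65.6
```

Request:
{"op": "send_rows", "data": {
  "dr": [
    [0,0,0],
    [0,0,0],
    [0,0,-1.5],
    [0,0,-3],
    [0,0,-4.5],
    [0,0,-6],
    [0,0,-7.5],
    [0,0,-9]
  ],
  "xyz": [
    [0,0,0],
    [0,0,0],
    [0,0,0],
    [0,0,0],
    [0,0,0],
    [0,0,0],
    [0,0,0],
    [0,0,0]
  ],
  "jaw": [100,100,100,100,100,100,100,100]
}}

```text
time_s: 34.55
eef_pos: [0.3975, -0.3412, 0.0335]
eef_rot: [-0.0, 0.558, 0.83, 0.0]
wrist_force: [0.6, -0.2, -0.1]
opening: 1.002
grasp_force: 0.0
```

Request:
{"op": "send_rows", "data": {
  "dr": [
    [0,0,-1.5],
    [0,0,-3],
    [0,0,-4.5],
    [0,0,-6],
    [0,0,-6],
    [0,0,-6],
    [0,0,-6],
    [0,0,-6]
  ],
  "xyz": [
    [0,0,0],
    [0,0,0],
    [0,0,0],
    [0,0,0],
    [0,0,0],
    [0,0,0],
    [0,0,0],
    [0,0,0]
  ],
  "jaw": [100,100,100,100,34,34,34,34]
}}

```text
time_s: 35.55
eef_pos: [0.3979, -0.3416, 0.034]
eef_rot: [0.0, 0.277, 0.961, -0.0]
wrist_force: [0.5, 0.7, 0.2]
opening: 0.433
grasp_force: 61.0
```

Request:
{"op": "send_rows", "data": {
  "dr": [
    [0,0,0],
    [0,0,0],
    [0,0,0],
    [0,0,0],
    [0,0,0],
    [0,0,0],
    [0,0,0],
    [0,0,0]
  ],
  "xyz": [
    [0,0,0],
    [0,0,0],
    [0,0,0],
    [0,0,-2],
    [0,0,-5],
    [0,0,-8],
    [0,0,-11],
    [0,0,-11]
  ],
  "jaw": [34,34,34,34,34,34,34,34]
}}

```text
time_s: 36.55
eef_pos: [0.3985, -0.3425, 0.1456]
eef_rot: [0.002, 0.277, 0.961, -0.001]
wrist_force: [-1.3, -0.8, -2.5]
opening: 0.436
grasp_force: 60.6
```

Run:
```python
from h import *
o=ctrl.get_obs(); print(o["time_s"],o["eef_pos"],np.degrees(psi()),o["opening"],o["grasp_force"])
plan([(398,-20,160,160),(375,290,160,174.3),(381,344.5,160,174.3),(381,344.5,80,174.3)])
```

```text
36.55 [ 0.3985 -0.3425  0.1456] 147.86453289400964 0.43570051853309893 60.55779218673706
xyz [17.2  27.3  -1.45] wz -2.0 -> [398. -20. 160. 160.]
xyz [12.85 28.3   0.  ] wz -2.4 -> [375.  290.  160.  174.3]
xyz [-0.05  5.45  0.  ] wz 0.0 -> [381.  344.5 160.  174.3]
xyz [-0.  0.  8.] wz 0.0 -> [381.  344.5  80.  174.3]
```

Request:
{"op": "send_rows", "data": {
  "dr": [
    [0,0,-1],
    [0,0,-2],
    [0,0,-2],
    [0,0,-2],
    [0,0,-2],
    [0,0,-2],
    [0,0,-2],
    [0,0,-2]
  ],
  "xyz": [
    [2.7,4.3,-1.45],
    [5.4,8.6,-1.45],
    [8.1,12.9,-1.45],
    [10.8,17.2,-1.45],
    [13.5,21.5,-1.45],
    [16,25.5,-1.45],
    [17.2,27.3,-1.45],
    [17.2,27.3,-1.45]
  ],
  "jaw": [34,34,34,34,34,34,34,34]
}}

```text
time_s: 37.55
eef_pos: [0.396, -0.0171, 0.1566]
eef_rot: [-0.002, 0.173, 0.985, 0.0]
wrist_force: [0.2, 0.4, -1.1]
opening: 0.438
grasp_force: 61.1
```

Request:
{"op": "send_rows", "data": {
  "dr": [
    [0,0,-1],
    [0,0,-2.4],
    [0,0,-2.4],
    [0,0,-2.4],
    [0,0,-2.4],
    [0,0,-2.4],
    [0,0,-2.4],
    [0,0,-2.4]
  ],
  "xyz": [
    [2.1,5,0],
    [4.2,10,0],
    [6.3,15,0],
    [8.4,20,0],
    [10.5,25.2,0],
    [12.6,30.2,0],
    [14.05,33.65,0],
    [14.05,33.65,0]
  ],
  "jaw": [34,34,34,34,34,34,34,34]
}}

```text
time_s: 38.55
eef_pos: [0.3812, 0.3466, 0.157]
eef_rot: [-0.001, 0.049, 0.999, -0.0]
wrist_force: [-0.3, -1.3, -1.7]
opening: 0.436
grasp_force: 61.4
```

Run:
```python
from h import *
o=ctrl.get_obs(); print(o["time_s"],o["eef_pos"],np.degrees(psi()),o["opening"],o["grasp_force"])
plan([(381,344.5,72,174.3)])
chk(PTS,"c7")
```

```text
38.55 [0.3812 0.3466 0.157 ] 174.3989816286985 0.4356793429848824 61.3852322101593
xyz [ 0.  -0.2  8.5] wz 0.0 -> [381.  344.5  72.  174.3]
small corr 0.234 shift px [-2.81  1.22]
oblong corr 0.165 shift px [2.36 1.09]
Llarge corr 1.0 shift px [-0.02  0.15]
Lsq corr 1.0 shift px [-0.14 -0.06]
Lsmall corr 1.0 shift px [0.05 0.14]
Lobl corr 1.0 shift px [ 0.14 -0.  ]
```

Request:
{"op": "send_rows", "data": {
  "dr": [
    [0,0,0],
    [0,0,0],
    [0,0,0],
    [0,0,0],
    [0,0,0],
    [0,0,0],
    [0,0,0],
    [0,0,0]
  ],
  "xyz": [
    [0,0,3],
    [0,0,5],
    [0,0,7],
    [0,0,7.8],
    [0,0,8.2],
    [0,0,8.4],
    [0,0,8.4],
    [0,0,8.4]
  ],
  "jaw": [34,34,34,34,34,34,34,34]
}}

```text
time_s: 39.65
eef_pos: [0.3815, 0.3458, 0.0748]
eef_rot: [0.0, 0.05, 0.999, 0.0]
wrist_force: [-0.0, -0.3, -2.6]
opening: 0.435
grasp_force: 61.4
```

Request:
{"op": "send_rows", "data": {
  "dr": [
    [0,0,0],
    [0,0,0],
    [0,0,0],
    [0,0,0],
    [0,0,0],
    [0,0,0],
    [0,0,0],
    [0,0,0]
  ],
  "xyz": [
    [0,0,0.2],
    [0,0,0.4],
    [0,0,0.5],
    [0,0,0.5],
    [0,0,0.5],
    [0,0,0.5],
    [0,0,0.5],
    [0,0,0.5]
  ],
  "jaw": [34,34,34,34,34,34,60,60]
}}

```text
time_s: 40.65
eef_pos: [0.3814, 0.3456, 0.0693]
eef_rot: [0.0, 0.05, 0.999, 0.0]
wrist_force: [-0.2, 0.1, -0.1]
opening: 0.595
grasp_force: 0.0
```

Request:
{"op": "send_rows", "data": {
  "dr": [
    [0,0,0],
    [0,0,0],
    [0,0,0],
    [0,0,0],
    [0,0,0],
    [0,0,0],
    [0,0,0],
    [0,0,0]
  ],
  "xyz": [
    [0,0,-2],
    [0,0,-4],
    [0,0,-8],
    [0,0,-12],
    [0,0,-12],
    [0,0,-12],
    [0,0,-12],
    [0,0,-12]
  ],
  "jaw": [60,60,60,60,50,50,50,50]
}}

```text
time_s: 41.65
eef_pos: [0.3807, 0.3452, 0.1881]
eef_rot: [-0.001, 0.05, 0.999, -0.001]
wrist_force: [-0.0, -0.2, 1.2]
opening: 0.5
grasp_force: 0.0
```

Run:
```python
from h import *
o=ctrl.get_obs(); print(o["time_s"],o["eef_pos"],np.degrees(psi()))
ims=[cv2.imread(f"pics/{n}.png").astype(np.float32) for n in("top0","c5_t","c6_t","c7_t")]
im=np.mean(ims,0).astype(np.uint8)
show(blobs(im,.009,(295,190,385,255),lambda a:sat(a,0,45,0,135)))
g=cv2.cvtColor(im,cv2.COLOR_BGR2GRAY)
up=6
for n,p in dict(Llarge=(338,238),Lsq=(329,204),Lsmall=(362.5,208),Lobl=(310,228)).items():
    r=7; a=cv2.resize(g[p[1]-r:p[1]+r,int(p[0])-r:int(p[0])+r],None,fx=up,fy=up,interpolation=cv2.INTER_CUBIC).astype(float)
    w=np.clip(np.median(a)-12-a,0,None); yy,xx=np.mgrid[:2*r*up,:2*r*up]
    w[np.hypot(xx-r*up,yy-r*up)>5.5*up]=0
    P=ray("top",np.c_[((xx+.5)/up-.5+int(p[0])-r)[w>0],((yy+.5)/up-.5+p[1]-r)[w>0]],.03)[:,:2]*1000
    m=np.average(P,0,w[w>0]); C=np.cov(P.T,aweights=w[w>0]); e,v=np.linalg.eigh(C)
    print(n,"dark centroid",m,"axis",np.degrees(np.arctan2(v[1,1],v[0,1]))%180,"sd",np.sqrt(e))
s=ctrl.camera("scene")[:,:,::-1]; cv2.imwrite("pics/v8.png",cv2.resize(s[130:300,190:410],None,fx=3,fy=3,interpolation=cv2.INTER_CUBIC))
```

```text
41.65 [0.3807 0.3452 0.1881] 174.25913179424222
xy [ 390.3 -233.9] dims 54.4 53.3 long-axis deg -26.2 px [338.1 238.2]
xy [ 399.7 -343.3] dims 65.0 44.3 long-axis deg -30.6 px [373.2 235.9]
xy [ 420.3 -145.7] dims 62.8 42.0 long-axis deg -25.8 px [309.7 228.1]
xy [ 486.2 -309.3] dims 40.2 40.1 long-axis deg -44.6 px [362.5 208. ]
xy [ 499.6 -206.5] dims 54.9 54.2 long-axis deg -71.2 px [329.  203.2]
Llarge dark centroid [ 388.0009 -229.711 ] axis 19.447977143642305 sd [4.7019 7.1965]
Lsq dark centroid [ 489.8223 -201.9167] axis 36.3581912970557 sd [2.8448 8.5881]
Lsmall dark centroid [ 482.0159 -304.7456] axis 54.83964189537224 sd [2.5379 7.7263]
Lobl dark centroid [ 415.003  -146.8419] axis 138.03660519578509 sd [4.1208 6.7542]
```

View pics/v8.png

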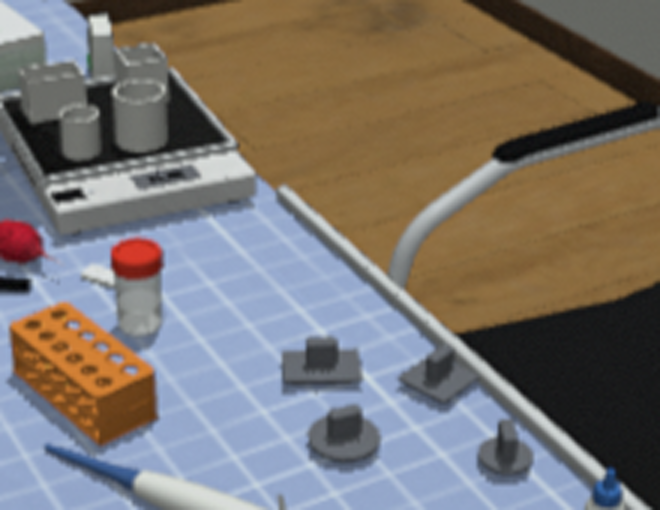

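All four jars stand on the platform (about (55,90), (80,130), (140,115), (140,65) in the crop), and no lid has moved. Next the lids, starting with the oblong one.

```bash
python3 -c "
from h import *
plan([(400,80,190,119.3),(420.3,-145.7,110,64.2),(420.3,-145.7,33,64.2)])"
```

```text
xyz [ -4.55 -26.2   -0.15] wz 9.15 -> [400.   80.  190.  119.3]
xyz [-20.7  -9.3   8. ] wz 9.2 -> [ 420.3 -145.7  110.    64.2]
xyz [ 0.05 -0.    7.7 ] wz 0.0 -> [ 420.3 -145.7   33.    64.2]
```

Request:
{"op": "send_rows", "data": {
  "dr": [
    [0,0,1.5],
    [0,0,3],
    [0,0,4.5],
    [0,0,6],
    [0,0,7.5],
    [0,0,9],
    [0,0,9.15],
    [0,0,9.15]
  ],
  "xyz": [
    [-0.8,-4.5,0],
    [-1.6,-9,0],
    [-2.4,-13.5,0],
    [-3.2,-18,0],
    [-4,-22.5,0],
    [-4.55,-26.2,0],
    [-4.55,-26.2,0],
    [-4.55,-26.2,0]
  ],
  "jaw": [55,55,55,55,55,55,55,55]
}}

```text
time_s: 42.7
eef_pos: [0.4002, 0.0806, 0.1891]
eef_rot: [-0.0, 0.505, 0.863, 0.0]
wrist_force: [-0.5, -0.1, -1.1]
opening: 0.55
grasp_force: 0.0
```

Request:
{"op": "send_rows", "data": {
  "dr": [
    [0,0,1.5],
    [0,0,3],
    [0,0,4.5],
    [0,0,6],
    [0,0,7.5],
    [0,0,9],
    [0,0,9.2],
    [0,0,9.2]
  ],
  "xyz": [
    [-4,-1.8,0],
    [-8,-3.6,1],
    [-12,-5.4,3],
    [-16,-7.2,5],
    [-20,-9,7],
    [-20.7,-9.3,8],
    [-20.7,-9.3,8],
    [-20.7,-9.3,8]
  ],
  "jaw": [55,55,55,55,55,55,55,55]
}}

```text
time_s: 43.7
eef_pos: [0.4211, -0.1446, 0.1095]
eef_rot: [-0.0, 0.846, 0.533, 0.0]
wrist_force: [0.1, 0.3, 0.3]
opening: 0.546
grasp_force: 0.0
```

Request:
{"op": "send_rows", "data": {
  "dr": [
    [0,0,0],
    [0,0,0],
    [0,0,0],
    [0,0,0],
    [0,0,0],
    [0,0,0],
    [0,0,0],
    [0,0,0]
  ],
  "xyz": [
    [0,0,2],
    [0,0,4],
    [0,0,5.5],
    [0,0,6.5],
    [0,0,7.2],
    [0,0,7.6],
    [0,0,7.6],
    [0,0,7.6]
  ],
  "jaw": [55,55,55,55,55,55,55,55]
}}

```text
time_s: 44.7
eef_pos: [0.421, -0.1459, 0.0336]
eef_rot: [0.0, 0.847, 0.531, 0.0]
wrist_force: [0.1, -0.4, -0.6]
opening: 0.548
grasp_force: 0.0
```

Run:
```python
from h import *
o=ctrl.get_obs(); print(o["time_s"],o["eef_pos"],np.degrees(psi()),o["wrist_force"])
s=ctrl.camera("scene")[:,:,::-1]; cv2.imwrite("pics/v9.png",cv2.resize(s[200:310,260:400],None,fx=4.5,fy=4.5,interpolation=cv2.INTER_CUBIC))
```

```text
44.7 [ 0.421  -0.1459  0.0336] 64.16490398772477 [ 0.0724 -0.4467 -0.5623]
```

View pics/v9.png

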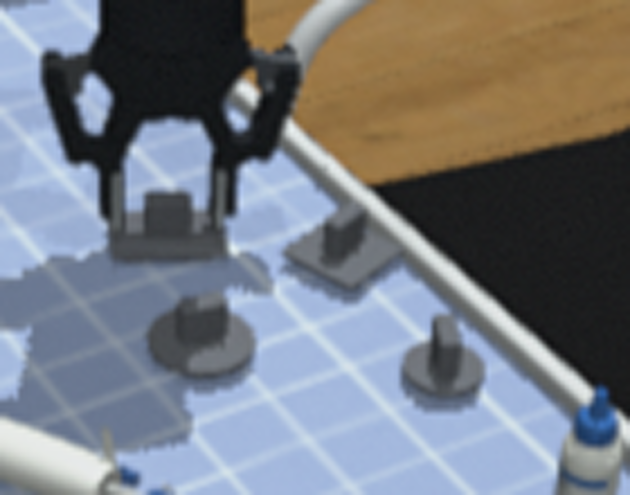

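The fingers straddle the oblong lid's bar, centred at (168,215) in the crop. I'll squeeze lengthwise, turn, grip and lift.

Request:
{"op": "send_rows", "data": {
  "dr": [
    [0,0,0],
    [0,0,0],
    [0,0,0],
    [0,0,0],
    [0,0,0],
    [0,0,0],
    [0,0,0],
    [0,0,0]
  ],
  "xyz": [
    [0,0,0],
    [0,0,0],
    [0,0,0],
    [0,0,0],
    [0,0,0],
    [0,0,0],
    [0,0,0],
    [0,0,0]
  ],
  "jaw": [20,20,20,20,20,20,20,20]
}}

```text
time_s: 45.75
eef_pos: [0.4211, -0.1459, 0.0338]
eef_rot: [0.0, 0.847, 0.531, 0.0]
wrist_force: [-0.7, 1.4, 6.1]
opening: 0.286
grasp_force: 59.4
```

Request:
{"op": "send_rows", "data": {
  "dr": [
    [0,0,0],
    [0,0,0],
    [0,0,-1.5],
    [0,0,-3],
    [0,0,-4.5],
    [0,0,-6],
    [0,0,-7.5],
    [0,0,-9]
  ],
  "xyz": [
    [0,0,0],
    [0,0,0],
    [0,0,0],
    [0,0,0],
    [0,0,0],
    [0,0,0],
    [0,0,0],
    [0,0,0]
  ],
  "jaw": [55,55,55,55,55,55,55,55]
}}

```text
time_s: 46.75
eef_pos: [0.4206, -0.1456, 0.0331]
eef_rot: [-0.0, 0.512, 0.859, 0.0]
wrist_force: [-0.3, 0.1, -0.0]
opening: 0.547
grasp_force: 0.0
```

Request:
{"op": "send_rows", "data": {
  "dr": [
    [0,0,-1.5],
    [0,0,-3],
    [0,0,-4.5],
    [0,0,-6],
    [0,0,-6],
    [0,0,-6],
    [0,0,-6],
    [0,0,-6]
  ],
  "xyz": [
    [0,0,0],
    [0,0,0],
    [0,0,0],
    [0,0,0],
    [0,0,0],
    [0,0,0],
    [0,0,0],
    [0,0,0]
  ],
  "jaw": [55,55,55,55,5,5,5,5]
}}

```text
time_s: 47.75
eef_pos: [0.4209, -0.1458, 0.0334]
eef_rot: [0.0, 0.224, 0.975, -0.0]
wrist_force: [0.2, -0.6, 0.9]
opening: 0.125
grasp_force: 58.6
```

Request:
{"op": "send_rows", "data": {
  "dr": [
    [0,0,0],
    [0,0,0],
    [0,0,0],
    [0,0,0],
    [0,0,0],
    [0,0,0],
    [0,0,0],
    [0,0,0]
  ],
  "xyz": [
    [0,0,0],
    [0,0,0],
    [0,0,0],
    [0,0,-2],
    [0,0,-5],
    [0,0,-9],
    [0,0,-13],
    [0,0,-14]
  ],
  "jaw": [5,5,5,5,5,5,5,5]
}}

```text
time_s: 48.75
eef_pos: [0.4219, -0.1464, 0.1756]
eef_rot: [0.002, 0.224, 0.975, -0.001]
wrist_force: [-0.5, 0.6, -0.7]
opening: 0.122
grasp_force: 58.5
```

Run:
```python
from h import *
o=ctrl.get_obs(); print(o["time_s"],o["eef_pos"],np.degrees(psi()),o["opening"],o["grasp_force"])
P=list(o["eef_pos"][:2]*1000)
plan([(400,100,180,165),(381.4,345.7,160,174.3)],[420.6,-145.9,174,np.degrees(psi())])
```

```text
48.75 [ 0.4219 -0.1464  0.1756] 154.1654221110632 0.12178166646742777 58.468084931373596
xyz [12.55 21.25 -0.6 ] wz -1.8 -> [400. 100. 180. 165.]
xyz [ 8.2  23.25  2.  ] wz -1.55 -> [381.4 345.7 160.  174.3]
```

Request:
{"op": "send_rows", "data": {
  "dr": [
    [0,0,-1],
    [0,0,-1.8],
    [0,0,-1.8],
    [0,0,-1.8],
    [0,0,-1.8],
    [0,0,-1.8],
    [0,0,-1.8],
    [0,0,-1.8]
  ],
  "xyz": [
    [2.5,4.3,-0.6],
    [5,8.5,-0.6],
    [7.5,12.8,-0.6],
    [10,17,-0.6],
    [12,20.4,-0.6],
    [12.55,21.25,-0.6],
    [12.55,21.25,-0.6],
    [12.55,21.25,-0.6]
  ],
  "jaw": [5,5,5,5,5,5,5,5]
}}

```text
time_s: 49.75
eef_pos: [0.4005, 0.0993, 0.1789]
eef_rot: [-0.0, 0.131, 0.991, -0.0]
wrist_force: [-0.4, -0.2, 0.4]
opening: 0.127
grasp_force: 58.7
```

Request:
{"op": "send_rows", "data": {
  "dr": [
    [0,0,-1],
    [0,0,-1.55],
    [0,0,-1.55],
    [0,0,-1.55],
    [0,0,-1.55],
    [0,0,-1.55],
    [0,0,-1.55],
    [0,0,-1.55]
  ],
  "xyz": [
    [1.7,5,0],
    [3.4,10,0],
    [5.1,15,0.5],
    [6.8,19.5,1],
    [7.8,22.3,1.5],
    [8.2,23.25,2],
    [8.2,23.25,2],
    [8.2,23.25,2]
  ],
  "jaw": [5,5,5,5,5,5,5,5]
}}

```text
time_s: 50.75
eef_pos: [0.382, 0.3448, 0.1593]
eef_rot: [-0.0, 0.051, 0.999, -0.0]
wrist_force: [0.4, 1.6, -0.1]
opening: 0.126
grasp_force: 58.8
```

Request:
{"op": "send_rows", "data": {
  "dr": [
    [0,0,0],
    [0,0,0],
    [0,0,0],
    [0,0,0],
    [0,0,0],
    [0,0,0],
    [0,0,0],
    [0,0,0]
  ],
  "xyz": [
    [0,0,1],
    [0,0,2],
    [0,0,3],
    [0,0,3.5],
    [0,0,3.5],
    [0,0,3.5],
    [0,0,3.5],
    [0,0,3.5]
  ],
  "jaw": [5,5,5,5,5,5,5,5]
}}

```text
time_s: 51.75
eef_pos: [0.3817, 0.3462, 0.1246]
eef_rot: [0.0, 0.05, 0.999, 0.0]
wrist_force: [-0.5, 0.7, -0.4]
opening: 0.125
grasp_force: 58.8
```

Run:
```python
from h import *
o=ctrl.get_obs(); print(o["time_s"],o["eef_pos"],np.degrees(psi()),o["wrist_force"])
plan([(381.4,345.6,108.5,174.3)])
```

```text
51.75 [0.3817 0.3462 0.1246] 174.26945818859568 [-0.5439  0.6679 -0.4085]
xyz [ 0.05 -0.05  1.6 ] wz 0.0 -> [381.4 345.6 108.5 174.3]
```

Request:
{"op": "send_rows", "data": {
  "dr": [
    [0,0,0],
    [0,0,0],
    [0,0,0],
    [0,0,0],
    [0,0,0],
    [0,0,0],
    [0,0,0],
    [0,0,0]
  ],
  "xyz": [
    [0,-0.05,0.3],
    [0,-0.05,0.6],
    [0,-0.05,0.9],
    [0,-0.05,1.2],
    [0,-0.05,1.4],
    [0,-0.05,1.5],
    [0,-0.05,1.6],
    [0,-0.05,1.6]
  ],
  "jaw": [5,5,5,5,5,5,5,5]
}}

```text
time_s: 52.75
eef_pos: [0.3816, 0.3456, 0.1084]
eef_rot: [0.0, 0.05, 0.999, 0.0]
wrist_force: [-0.6, -0.1, 0.5]
opening: 0.125
grasp_force: 58.9
```

Request:
{"op": "send_rows", "data": {
  "dr": [
    [0,0,0],
    [0,0,0],
    [0,0,0],
    [0,0,0],
    [0,0,0],
    [0,0,0],
    [0,0,0],
    [0,0,0]
  ],
  "xyz": [
    [0,0,0.05],
    [0,0,0.1],
    [0,0,0.1],
    [0,0,0.1],
    [0,0,0.1],
    [0,0,0.1],
    [0,0,0.1],
    [0,0,0.1]
  ],
  "jaw": [5,5,5,5,35,35,35,35]
}}

```text
time_s: 53.75
eef_pos: [0.3815, 0.3455, 0.1071]
eef_rot: [-0.0, 0.05, 0.999, -0.0]
wrist_force: [0.3, -0.6, -0.5]
opening: 0.347
grasp_force: 0.0
```

Request:
{"op": "send_rows", "data": {
  "dr": [
    [0,0,0],
    [0,0,0],
    [0,0,0],
    [0,0,0],
    [0,0,0],
    [0,0,0],
    [0,0,0],
    [0,0,0]
  ],
  "xyz": [
    [0,0,-2],
    [0,0,-4],
    [0,0,-7],
    [0,0,-9],
    [0,0,-9],
    [0,0,-9],
    [0,0,-9],
    [0,0,-9]
  ],
  "jaw": [35,35,35,35,45,45,45,45]
}}

```text
time_s: 54.75
eef_pos: [0.3811, 0.3453, 0.1964]
eef_rot: [-0.001, 0.05, 0.999, -0.0]
wrist_force: [-0.3, 1.0, 0.0]
opening: 0.448
grasp_force: 0.0
```

Run:
```python
from h import *
o=ctrl.get_obs(); print(o["time_s"],o["eef_pos"],np.degrees(psi()))
chk(PTS,"c10")
plan([(440,70,195,141),(496,-204,110,108.5),(496,-204,33,108.5)])
```

```text
54.75 [0.3811 0.3453 0.1964] 174.2617343752196
small corr 0.23 shift px [-1.15  0.35]
oblong corr 0.168 shift px [ 11.25 -55.19]
Llarge corr 1.0 shift px [ 0.11 -0.06]
Lsq corr 1.0 shift px [-0.03 -0.08]
Lsmall corr 1.0 shift px [-0.02  0.02]
Lobl corr 0.235 shift px [-8.93  0.74]
xyz [ -8.6 -26.8   0.2] wz 5.55 -> [440.  70. 195. 141.]
xyz [-21.6  -17.75   8.5 ] wz 5.4 -> [ 496.  -204.   110.   108.5]
xyz [-0.05 -0.    7.7 ] wz 0.0 -> [ 496.  -204.    33.   108.5]
```

Request:
{"op": "send_rows", "data": {
  "dr": [
    [0,0,1],
    [0,0,2],
    [0,0,3],
    [0,0,4],
    [0,0,5],
    [0,0,5.55],
    [0,0,5.55],
    [0,0,5.55]
  ],
  "xyz": [
    [-1.5,-4.7,0],
    [-3,-9.4,0],
    [-4.5,-14,0],
    [-6,-18.7,0],
    [-7.5,-23.4,0],
    [-8.6,-26.8,0.2],
    [-8.6,-26.8,0.2],
    [-8.6,-26.8,0.2]
  ],
  "jaw": [45,45,45,45,45,45,45,45]
}}

```text
time_s: 55.85
eef_pos: [0.4401, 0.0706, 0.1952]
eef_rot: [-0.0, 0.334, 0.943, 0.0]
wrist_force: [-0.7, 0.5, 0.2]
opening: 0.453
grasp_force: 0.0
```

Request:
{"op": "send_rows", "data": {
  "dr": [
    [0,0,1],
    [0,0,2],
    [0,0,3],
    [0,0,4],
    [0,0,5],
    [0,0,5.4],
    [0,0,5.4],
    [0,0,5.4]
  ],
  "xyz": [
    [-4,-3.3,0],
    [-8,-6.6,0],
    [-12,-9.9,2],
    [-16,-13.1,4],
    [-20,-16.4,6],
    [-21.6,-17.75,8],
    [-21.6,-17.75,8.5],
    [-21.6,-17.75,8.5]
  ],
  "jaw": [45,45,45,45,45,45,45,45]
}}

```text
time_s: 56.85
eef_pos: [0.4961, -0.2018, 0.1099]
eef_rot: [-0.001, 0.583, 0.813, 0.0]
wrist_force: [0.4, -0.9, -0.0]
opening: 0.454
grasp_force: 0.0
```

Request:
{"op": "send_rows", "data": {
  "dr": [
    [0,0,0],
    [0,0,0],
    [0,0,0],
    [0,0,0],
    [0,0,0],
    [0,0,0],
    [0,0,0],
    [0,0,0]
  ],
  "xyz": [
    [0,0,2],
    [0,0,4],
    [0,0,5.5],
    [0,0,6.5],
    [0,0,7.2],
    [0,0,7.6],
    [0,0,7.6],
    [0,0,7.6]
  ],
  "jaw": [45,45,45,45,45,45,45,45]
}}

```text
time_s: 57.85
eef_pos: [0.4965, -0.2038, 0.0346]
eef_rot: [0.0, 0.584, 0.812, 0.0]
wrist_force: [0.2, -0.2, -0.6]
opening: 0.448
grasp_force: 0.0
```

Request:
{"op": "send_rows", "data": {
  "dr": [
    [0,0,0],
    [0,0,0],
    [0,0,0],
    [0,0,0],
    [0,0,0],
    [0,0,0],
    [0,0,0],
    [0,0,0]
  ],
  "xyz": [
    [0,0,0],
    [0,0,0],
    [0,0,0],
    [0,0,0],
    [0,0,0],
    [0,0,0],
    [0,0,0],
    [0,0,0]
  ],
  "jaw": [20,20,20,20,20,20,20,20]
}}

```text
time_s: 58.85
eef_pos: [0.4966, -0.2039, 0.0349]
eef_rot: [0.0, 0.584, 0.812, -0.0]
wrist_force: [-1.9, 0.6, 4.5]
opening: 0.286
grasp_force: 59.4
```

Request:
{"op": "send_rows", "data": {
  "dr": [
    [0,0,0],
    [0,0,0],
    [0,0,-1.5],
    [0,0,-3],
    [0,0,-4.5],
    [0,0,-6],
    [0,0,-7.5],
    [0,0,-9]
  ],
  "xyz": [
    [0,0,0],
    [0,0,0],
    [0,0,0],
    [0,0,0],
    [0,0,0],
    [0,0,0],
    [0,0,0],
    [0,0,0]
  ],
  "jaw": [48,48,48,48,48,48,48,48]
}}

```text
time_s: 59.85
eef_pos: [0.4961, -0.2035, 0.0341]
eef_rot: [-0.0, 0.149, 0.989, 0.0]
wrist_force: [0.3, -0.3, 0.6]
opening: 0.481
grasp_force: 0.0
```

Request:
{"op": "send_rows", "data": {
  "dr": [
    [0,0,-1.5],
    [0,0,-3],
    [0,0,-4.5],
    [0,0,-6],
    [0,0,-6],
    [0,0,-6],
    [0,0,-6],
    [0,0,-6]
  ],
  "xyz": [
    [0,0,0],
    [0,0,0],
    [0,0,0],
    [0,0,0],
    [0,0,0],
    [0,0,0],
    [0,0,0],
    [0,0,0]
  ],
  "jaw": [48,48,48,48,5,5,5,5]
}}

```text
time_s: 60.85
eef_pos: [0.4964, -0.2036, 0.0343]
eef_rot: [0.0, -0.161, 0.987, -0.0]
wrist_force: [0.8, 0.1, -0.1]
opening: 0.125
grasp_force: 59.7
```

Request:
{"op": "send_rows", "data": {
  "dr": [
    [0,0,0],
    [0,0,0],
    [0,0,0],
    [0,0,0],
    [0,0,0],
    [0,0,0],
    [0,0,0],
    [0,0,0]
  ],
  "xyz": [
    [0,0,0],
    [0,0,0],
    [0,0,0],
    [0,0,-2],
    [0,0,-5],
    [0,0,-9],
    [0,0,-13],
    [0,0,-14]
  ],
  "jaw": [5,5,5,5,5,5,5,5]
}}

```text
time_s: 61.85
eef_pos: [0.4975, -0.2044, 0.1769]
eef_rot: [0.002, -0.161, 0.987, -0.002]
wrist_force: [0.3, -1.2, -1.2]
opening: 0.128
grasp_force: 59.5
```

Run:
```python
from h import *
o=ctrl.get_obs(); print(o["time_s"],o["eef_pos"],np.degrees(psi()),o["opening"],o["grasp_force"])
plan([(485,80,180,186),(477,333.3,160,174.3)],[496.3,-203.9,174.5,np.degrees(psi())])
```

```text
61.85 [ 0.4975 -0.2044  0.1769] -161.43633921772178 0.12772203995059322 59.47590172290802
xyz [-7.95 27.25 -0.55] wz 2.1 -> [485.  80. 180. 186.]
xyz [-1.85 25.3   2.  ] wz 1.95 -> [477.  333.3 160.  174.3]
```

Request:
{"op": "send_rows", "data": {
  "dr": [
    [0,0,1],
    [0,0,2.1],
    [0,0,2.1],
    [0,0,2.1],
    [0,0,2.1],
    [0,0,2.1],
    [0,0,2.1],
    [0,0,2.1]
  ],
  "xyz": [
    [-1.4,4.8,-0.5],
    [-2.8,9.6,-0.5],
    [-4.2,14.4,-0.5],
    [-5.6,19.2,-0.5],
    [-7,24,-0.5],
    [-7.95,27.25,-0.5],
    [-7.95,27.25,-0.5],
    [-7.95,27.25,-0.5]
  ],
  "jaw": [5,5,5,5,5,5,5,5]
}}

```text
time_s: 62.85
eef_pos: [0.4843, 0.0798, 0.1783]
eef_rot: [-0.001, -0.052, 0.999, -0.0]
wrist_force: [-0.0, -0.2, 0.8]
opening: 0.124
grasp_force: 59.4
```

Request:
{"op": "send_rows", "data": {
  "dr": [
    [0,0,1],
    [0,0,1.95],
    [0,0,1.95],
    [0,0,1.95],
    [0,0,1.95],
    [0,0,1.95],
    [0,0,1.95],
    [0,0,1.95]
  ],
  "xyz": [
    [-0.4,5,0],
    [-0.8,10,0],
    [-1.2,15,0],
    [-1.6,20,0.5],
    [-1.8,24,1],
    [-1.85,25.3,1.5],
    [-1.85,25.3,2],
    [-1.85,25.3,2]
  ],
  "jaw": [5,5,5,5,5,5,5,5]
}}

```text
time_s: 63.85
eef_pos: [0.477, 0.3318, 0.1585]
eef_rot: [-0.001, 0.051, 0.999, -0.001]
wrist_force: [0.2, -0.8, -0.3]
opening: 0.123
grasp_force: 59.4
```

Request:
{"op": "send_rows", "data": {
  "dr": [
    [0,0,0],
    [0,0,0],
    [0,0,0],
    [0,0,0],
    [0,0,0],
    [0,0,0],
    [0,0,0],
    [0,0,0]
  ],
  "xyz": [
    [0,0,1],
    [0,0,2],
    [0,0,2.8],
    [0,0,3],
    [0,0,3],
    [0,0,3],
    [0,0,3],
    [0,0,3]
  ],
  "jaw": [5,5,5,5,5,5,5,5]
}}

```text
time_s: 64.85
eef_pos: [0.4771, 0.3337, 0.1295]
eef_rot: [0.0, 0.05, 0.999, 0.0]
wrist_force: [0.4, 0.6, -0.8]
opening: 0.122
grasp_force: 59.4
```

Run:
```python
from h import *
o=ctrl.get_obs(); print(o["time_s"],o["eef_pos"],np.degrees(psi()),o["wrist_force"])
plan([(477,333.3,113.3,174.3)])
```

```text
64.85 [0.4771 0.3337 0.1295] 174.26889911683244 [ 0.4322  0.6262 -0.7798]
xyz [ 0.   -0.05  1.6 ] wz 0.0 -> [477.  333.3 113.3 174.3]
```

Request:
{"op": "send_rows", "data": {
  "dr": [
    [0,0,0],
    [0,0,0],
    [0,0,0],
    [0,0,0],
    [0,0,0],
    [0,0,0],
    [0,0,0],
    [0,0,0]
  ],
  "xyz": [
    [0,-0.05,0.3],
    [0,-0.05,0.6],
    [0,-0.05,0.9],
    [0,-0.05,1.2],
    [0,-0.05,1.4],
    [0,-0.05,1.5],
    [0,-0.05,1.6],
    [0,-0.05,1.6]
  ],
  "jaw": [5,5,5,5,5,5,5,5]
}}

```text
time_s: 65.85
eef_pos: [0.477, 0.3331, 0.1134]
eef_rot: [0.0, 0.05, 0.999, 0.0]
wrist_force: [0.2, -0.6, -0.3]
opening: 0.122
grasp_force: 59.6
```

Request:
{"op": "send_rows", "data": {
  "dr": [
    [0,0,0],
    [0,0,0],
    [0,0,0],
    [0,0,0],
    [0,0,0],
    [0,0,0],
    [0,0,0],
    [0,0,0]
  ],
  "xyz": [
    [0,0,0.05],
    [0,0,0.1],
    [0,0,0.1],
    [0,0,0.1],
    [0,0,0.1],
    [0,0,0.1],
    [0,0,0.1],
    [0,0,0.1]
  ],
  "jaw": [5,5,5,5,35,35,35,35]
}}

```text
time_s: 66.85
eef_pos: [0.4769, 0.3331, 0.1121]
eef_rot: [-0.0, 0.05, 0.999, -0.0]
wrist_force: [-0.2, 0.0, -0.9]
opening: 0.348
grasp_force: 0.0
```

Request:
{"op": "send_rows", "data": {
  "dr": [
    [0,0,0],
    [0,0,0],
    [0,0,0],
    [0,0,0],
    [0,0,0],
    [0,0,0],
    [0,0,0],
    [0,0,0]
  ],
  "xyz": [
    [0,0,-2],
    [0,0,-4],
    [0,0,-7],
    [0,0,-9],
    [0,0,-9],
    [0,0,-9],
    [0,0,-9],
    [0,0,-9]
  ],
  "jaw": [35,35,35,35,50,50,50,50]
}}

```text
time_s: 67.85
eef_pos: [0.4765, 0.3329, 0.2013]
eef_rot: [-0.001, 0.05, 0.999, -0.0]
wrist_force: [-0.1, -0.2, 1.0]
opening: 0.501
grasp_force: 0.0
```

Run:
```python
from h import *
o=ctrl.get_obs(); print(o["time_s"],o["eef_pos"],np.degrees(psi()))
chk(dict(Llarge=PTS["Llarge"],Lsmall=PTS["Lsmall"]),"c11")
plan([(430,50,195,140),(390.2,-233.8,110,105),(390.2,-233.8,34,105)])
```

```text
67.85 [0.4765 0.3329 0.2013] 174.26140796137287
Llarge corr 1.0 shift px [-0.05  0.01]
Lsmall corr 1.0 shift px [-0.06  0.01]
xyz [  1.8  -28.6    0.65] wz 5.7 -> [430.  50. 195. 140.]
xyz [-15.15 -24.35   8.5 ] wz 5.85 -> [ 390.2 -233.8  110.   105. ]
xyz [-0.   0.   7.6] wz 0.0 -> [ 390.2 -233.8   34.   105. ]
```

Request:
{"op": "send_rows", "data": {
  "dr": [
    [0,0,1],
    [0,0,2],
    [0,0,3],
    [0,0,4],
    [0,0,5],
    [0,0,5.7],
    [0,0,5.7],
    [0,0,5.7]
  ],
  "xyz": [
    [0.3,-5,0],
    [0.6,-10,0],
    [0.9,-15,0],
    [1.2,-20,0],
    [1.5,-25,0.3],
    [1.8,-28.6,0.6],
    [1.8,-28.6,0.6],
    [1.8,-28.6,0.6]
  ],
  "jaw": [50,50,50,50,50,50,50,50]
}}

```text
time_s: 68.95
eef_pos: [0.4307, 0.0506, 0.1964]
eef_rot: [0.0, 0.341, 0.94, 0.0]
wrist_force: [-0.7, 0.5, 0.5]
opening: 0.498
grasp_force: 0.0
```

Request:
{"op": "send_rows", "data": {
  "dr": [
    [0,0,1],
    [0,0,2],
    [0,0,3],
    [0,0,4],
    [0,0,5],
    [0,0,5.85],
    [0,0,5.85],
    [0,0,5.85]
  ],
  "xyz": [
    [-2.6,-4.2,0],
    [-5.2,-8.4,0],
    [-7.8,-12.5,2],
    [-10.4,-16.7,4],
    [-13,-20.9,6],
    [-15.15,-24.35,8],
    [-15.15,-24.35,8.5],
    [-15.15,-24.35,8.5]
  ],
  "jaw": [50,50,50,50,50,50,50,50]
}}

```text
time_s: 69.95
eef_pos: [0.3905, -0.2322, 0.1108]
eef_rot: [-0.001, 0.608, 0.794, 0.0]
wrist_force: [-0.0, -0.1, -0.1]
opening: 0.498
grasp_force: 0.0
```

Request:
{"op": "send_rows", "data": {
  "dr": [
    [0,0,0],
    [0,0,0],
    [0,0,0],
    [0,0,0],
    [0,0,0],
    [0,0,0],
    [0,0,0],
    [0,0,0]
  ],
  "xyz": [
    [0,0,2],
    [0,0,4],
    [0,0,5.5],
    [0,0,6.5],
    [0,0,7.2],
    [0,0,7.6],
    [0,0,7.6],
    [0,0,7.6]
  ],
  "jaw": [50,50,50,50,50,50,50,50]
}}

```text
time_s: 70.95
eef_pos: [0.3905, -0.2339, 0.0356]
eef_rot: [0.0, 0.609, 0.793, -0.0]
wrist_force: [0.0, 0.6, -0.1]
opening: 0.499
grasp_force: 0.0
```

Request:
{"op": "send_rows", "data": {
  "dr": [
    [0,0,0],
    [0,0,0],
    [0,0,0],
    [0,0,0],
    [0,0,0],
    [0,0,0],
    [0,0,0],
    [0,0,0]
  ],
  "xyz": [
    [0,0,0],
    [0,0,0],
    [0,0,0],
    [0,0,0],
    [0,0,0],
    [0,0,0],
    [0,0,0],
    [0,0,0]
  ],
  "jaw": [20,20,20,20,20,20,20,20]
}}

```text
time_s: 71.95
eef_pos: [0.3905, -0.2339, 0.036]
eef_rot: [0.0, 0.609, 0.793, -0.0]
wrist_force: [-1.7, 1.5, 5.1]
opening: 0.294
grasp_force: 58.5
```

Request:
{"op": "send_rows", "data": {
  "dr": [
    [0,0,0],
    [0,0,0],
    [0,0,-1.5],
    [0,0,-3],
    [0,0,-4.5],
    [0,0,-6],
    [0,0,-7.5],
    [0,0,-9]
  ],
  "xyz": [
    [0,0,0],
    [0,0,0],
    [0,0,0.1],
    [0,0,0.1],
    [0,0,0.1],
    [0,0,0.1],
    [0,0,0.1],
    [0,0,0.1]
  ],
  "jaw": [50,50,50,50,50,50,50,50]
}}

```text
time_s: 72.95
eef_pos: [0.3903, -0.2336, 0.0342]
eef_rot: [-0.0, 0.18, 0.984, 0.0]
wrist_force: [0.1, -0.4, -0.8]
opening: 0.506
grasp_force: 0.0
```

Request:
{"op": "send_rows", "data": {
  "dr": [
    [0,0,-1.5],
    [0,0,-3],
    [0,0,-4.5],
    [0,0,-6],
    [0,0,-6],
    [0,0,-6],
    [0,0,-6],
    [0,0,-6]
  ],
  "xyz": [
    [0,0,0],
    [0,0,0],
    [0,0,0],
    [0,0,0],
    [0,0,0],
    [0,0,0],
    [0,0,0],
    [0,0,0]
  ],
  "jaw": [50,50,50,50,5,5,5,5]
}}

```text
time_s: 73.95
eef_pos: [0.3906, -0.2339, 0.0345]
eef_rot: [0.0, -0.13, 0.992, -0.0]
wrist_force: [0.0, 0.5, 4.0]
opening: 0.123
grasp_force: 60.0
```

Request:
{"op": "send_rows", "data": {
  "dr": [
    [0,0,0],
    [0,0,0],
    [0,0,0],
    [0,0,0],
    [0,0,0],
    [0,0,0],
    [0,0,0],
    [0,0,0]
  ],
  "xyz": [
    [0,0,0],
    [0,0,0],
    [0,0,0],
    [0,0,-2],
    [0,0,-5],
    [0,0,-9],
    [0,0,-13],
    [0,0,-14]
  ],
  "jaw": [5,5,5,5,5,5,5,5]
}}

```text
time_s: 74.95
eef_pos: [0.3909, -0.2343, 0.1762]
eef_rot: [0.001, -0.13, 0.991, -0.001]
wrist_force: [0.6, -0.1, -0.4]
opening: 0.123
grasp_force: 59.6
```

Run:
```python
from h import *
o=ctrl.get_obs(); print(o["time_s"],o["eef_pos"],np.degrees(psi()),o["opening"],o["grasp_force"])
plan([(430,10,180,186),(467.2,240.1,160,174.3)],[390.2,-233.9,174.8,np.degrees(psi())])
```

```text
74.95 [ 0.3909 -0.2343  0.1762] -165.03273798669647 0.12280336051168843 59.57915246486664
xyz [-10.15  22.55  -0.5 ] wz 1.5 -> [430.  10. 180. 186.]
xyz [-6.1 22.5  2. ] wz 1.95 -> [467.2 240.1 160.  174.3]
```

Request:
{"op": "send_rows", "data": {
  "dr": [
    [0,0,1],
    [0,0,1.5],
    [0,0,1.5],
    [0,0,1.5],
    [0,0,1.5],
    [0,0,1.5],
    [0,0,1.5],
    [0,0,1.5]
  ],
  "xyz": [
    [-2,4.5,-0.5],
    [-4,9,-0.5],
    [-6,13.5,-0.5],
    [-8,18,-0.5],
    [-9.6,21.5,-0.5],
    [-10.15,22.55,-0.5],
    [-10.15,22.55,-0.5],
    [-10.15,22.55,-0.5]
  ],
  "jaw": [5,5,5,5,5,5,5,5]
}}

```text
time_s: 75.95
eef_pos: [0.4299, 0.0095, 0.1788]
eef_rot: [-0.0, -0.052, 0.999, -0.0]
wrist_force: [0.8, 0.6, -0.6]
opening: 0.126
grasp_force: 59.5
```

Request:
{"op": "send_rows", "data": {
  "dr": [
    [0,0,1],
    [0,0,1.95],
    [0,0,1.95],
    [0,0,1.95],
    [0,0,1.95],
    [0,0,1.95],
    [0,0,1.95],
    [0,0,1.95]
  ],
  "xyz": [
    [-1.3,4.7,0],
    [-2.6,9.4,0],
    [-3.9,14,0],
    [-5,18.5,0.5],
    [-5.8,21.5,1],
    [-6.1,22.5,1.5],
    [-6.1,22.5,2],
    [-6.1,22.5,2]
  ],
  "jaw": [5,5,5,5,5,5,5,5]
}}

```text
time_s: 76.95
eef_pos: [0.4671, 0.2391, 0.1586]
eef_rot: [-0.001, 0.051, 0.999, -0.0]
wrist_force: [-0.7, -0.2, -0.2]
opening: 0.127
grasp_force: 59.6
```

Request:
{"op": "send_rows", "data": {
  "dr": [
    [0,0,0],
    [0,0,0],
    [0,0,0],
    [0,0,0],
    [0,0,0],
    [0,0,0],
    [0,0,0],
    [0,0,0]
  ],
  "xyz": [
    [0,0,1],
    [0,0,2],
    [0,0,2.5],
    [0,0,2.5],
    [0,0,2.5],
    [0,0,2.5],
    [0,0,2.5],
    [0,0,2.5]
  ],
  "jaw": [5,5,5,5,5,5,5,5]
}}

```text
time_s: 77.95
eef_pos: [0.4675, 0.2406, 0.1344]
eef_rot: [0.0, 0.05, 0.999, 0.0]
wrist_force: [0.2, 0.1, -0.6]
opening: 0.124
grasp_force: 59.6
```

Run:
```python
from h import *
o=ctrl.get_obs(); print(o["time_s"],o["eef_pos"],np.degrees(psi()),o["wrist_force"])
plan([(467.2,240.1,118.5,174.3)])
```

```text
77.95 [0.4675 0.2406 0.1344] 174.26620625473416 [ 0.245   0.0553 -0.6182]
xyz [ 0.   -0.05  1.6 ] wz 0.0 -> [467.2 240.1 118.5 174.3]
```

Request:
{"op": "send_rows", "data": {
  "dr": [
    [0,0,0],
    [0,0,0],
    [0,0,0],
    [0,0,0],
    [0,0,0],
    [0,0,0],
    [0,0,0],
    [0,0,0]
  ],
  "xyz": [
    [0,-0.05,0.3],
    [0,-0.05,0.6],
    [0,-0.05,0.9],
    [0,-0.05,1.2],
    [0,-0.05,1.4],
    [0,-0.05,1.5],
    [0,-0.05,1.6],
    [0,-0.05,1.6]
  ],
  "jaw": [5,5,5,5,5,5,5,5]
}}

```text
time_s: 78.95
eef_pos: [0.4738, 0.2406, 0.1248]
eef_rot: [0.007, 0.05, 0.999, 0.001]
wrist_force: [1.4, -3.8, 30.5]
opening: 0.125
grasp_force: 64.1
```

Contact came 6 mm too high, so the spigot is resting on something. I'll back up and look.

Request:
{"op": "send_rows", "data": {
  "dr": [
    [0,0,0],
    [0,0,0],
    [0,0,0],
    [0,0,0],
    [0,0,0],
    [0,0,0],
    [0,0,0],
    [0,0,0]
  ],
  "xyz": [
    [0,0,-1],
    [0,0,-2],
    [0,0,-4],
    [0,0,-8],
    [5,-5,-12],
    [10,-10,-14],
    [10,-14,-14],
    [10,-14,-14]
  ],
  "jaw": [5,5,5,5,5,5,5,5]
}}

```text
time_s: 79.95
eef_pos: [0.3529, 0.1084, 0.2589]
eef_rot: [0.001, 0.052, 0.999, -0.0]
wrist_force: [0.1, 0.4, -0.7]
opening: 0.128
grasp_force: 59.6
```

Run:
```python
from h import *
o=ctrl.get_obs(); print(o["time_s"],o["eef_pos"],np.degrees(psi()),o["opening"])
t=ctrl.camera("top")[:,:,::-1].copy(); s=ctrl.camera("scene")[:,:,::-1].copy()
cv2.imwrite("pics/d_t.png",t);cv2.imwrite("pics/d_s.png",s)
f=lambda a,k:cv2.resize(a,None,fx=k,fy=k,interpolation=cv2.INTER_CUBIC)
A=f(t[185:270,125:225],4);old=f(cv2.imread("pics/c11_t.png")[185:270,125:225],4) 
B=f(s[125:205,185:285],5)
c=np.zeros((340+400,800,3),np.uint8);c[:340,:400]=A;c[:340,400:800]=old;c[340:740,:500]=B
cv2.imwrite("pics/d12.png",cv2.resize(c,None,fx=.8,fy=.8))
```

```text
79.95 [0.3529 0.1084 0.2589] 173.9906059269425 0.1284764001646588
```

View pics/d12.png

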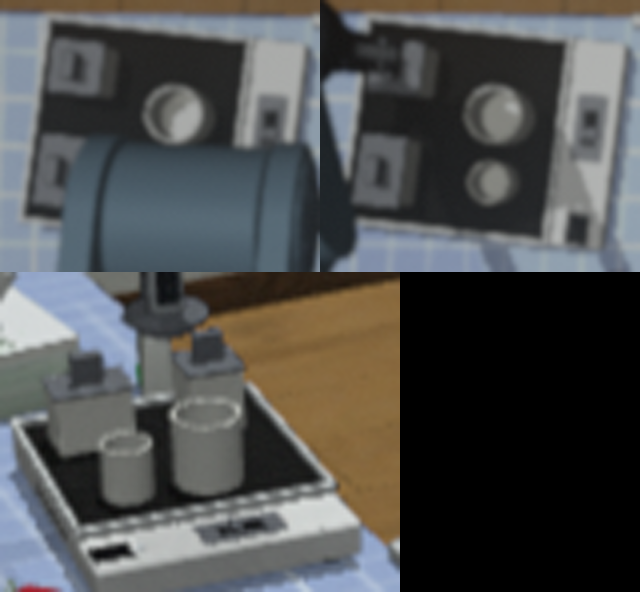

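The top view shows the large jar was knocked towards the robot before this lid was tried. It now stands upright at about (177,113) in the left panel. The square and oblong lids sit level. I'll measure the jar's new position, using the small jar as a reference.

Run:
```python
from h import *
def circ(f,roi,z):
    im=cv2.imread(f"pics/{f}.png"); b=blobs(im,z,roi,lambda a:sat(a,0,256,75,256),amin=40)
    for c,a,bb,an,p in b: print(f,"xy",c.round(1),"dims",round(a,1),round(bb,1),"px",p.round(1))
circ("c11_t",(165,210,194,256),.0635)
circ("c10_t",(165,195,194,256),.0635)
circ("c7_t",(165,195,194,256),.0635)
circ("d_t",(165,205,194,232),.0635)
print("expected px rim large/small old",pix("top",[[.4672,.2401,.0635],[.373,.2475,.057]]))
# scene rim ellipse of large: circle of bright rim
```

```text
c11_t xy [372.9 250.6] dims 40.9 39.4 px [177.7 241.5]
c11_t xy [437.2 247.5] dims 55.6 55.1 px [177.6 220.1]
c10_t xy [373.4 251.3] dims 42.9 42.9 px [177.5 241.5]
c10_t xy [436.6 248.8] dims 59.1 56.8 px [179.1 220.3]
c7_t xy [374.1 250.9] dims 42.9 41.2 px [177.5 241.3]
c7_t xy [469.6 247.3] dims 58.6 57.1 px [179.8 209.4]
d_t xy [435.9 249.2] dims 58.4 56.8 px [179.  220.3]
expected px rim large/small old [[182.2419 210.1979]
 [179.3312 241.7197]]
```

Run:
```python
from h import *
print("scene large",ray("scene",(236.5,160.0),.091)[0]*1000,"small",ray("scene",(216.2,167.5),.078)[0]*1000)
def circ(f,roi,z,up=8):
    im=cv2.imread(f"pics/{f}.png")
    for th in(65,85):
        for c,a,bb,an,p in blobs(im,z,roi,lambda a:sat(a,0,256,th,256),up=up,amin=40): print(f,th,"xy",c.round(1),"dims",round(a,1),round(bb,1))
for f in("c5_t","c6_t","c7_t","c10_t","d_t"): circ(f,(165,195,194,232),.0635)
print("square old c5");
for f in("c5_t","c6_t"):circ(f,(140,195,166,225),.061)
```

```text
scene large [436.4354 235.1652  91.    ] small [374.1279 241.6863  78.    ]
c5_t 65 xy [468.4 242.4] dims 59.3 57.0
c5_t 85 xy [469.1 244.6] dims 56.4 49.6
c6_t 65 xy [469.7 245.8] dims 63.3 59.1
c6_t 65 xy [509.9 245. ] dims 74.4 8.7
c6_t 85 xy [469.4 247.7] dims 56.7 56.3
c7_t 65 xy [469.7 246. ] dims 62.9 59.1
c7_t 65 xy [509.9 245. ] dims 74.4 8.7
c7_t 85 xy [469.6 247.5] dims 57.0 55.9
c10_t 65 xy [437.1 248.1] dims 60.7 60.7
c10_t 65 xy [509.9 245. ] dims 74.4 8.7
c10_t 85 xy [436.4 248.8] dims 57.3 55.2
d_t 65 xy [434.7 254.8] dims 73.1 62.4
d_t 85 xy [436.4 248.8] dims 56.4 55.9
square old c5
c5_t 65 xy [468.  344.3] dims 96.2 48.8
c5_t 85 xy [468.1 344.7] dims 96.0 45.0
c6_t 65 xy [468.8 339.6] dims 90.5 58.6
c6_t 85 xy [479.8 342. ] dims 51.0 49.8
```

The jar's new centre comes out at (434.2, 241.3), with both views agreeing. There is still clearance to the small jar, so I'll retry there.

```bash
python3 -c "
from h import *
plan([(434.2,241.3,160,174.3),(434.2,241.3,133,174.3)])"
```

```text
xyz [-6.65 13.85  9.85] wz -0.05 -> [434.2 241.3 160.  174.3]
xyz [-0.  -0.   2.7] wz 0.0 -> [434.2 241.3 133.  174.3]
```

Request:
{"op": "send_rows", "data": {
  "dr": [
    [0,0,0],
    [0,0,0],
    [0,0,0],
    [0,0,0],
    [0,0,0],
    [0,0,0],
    [0,0,0],
    [0,0,0]
  ],
  "xyz": [
    [-2.5,5,1],
    [-5,10,3],
    [-6.65,13.85,6],
    [-6.65,13.85,9],
    [-6.65,13.85,11],
    [-6.65,13.85,12],
    [-6.65,13.85,12.5],
    [-6.65,13.85,12.5]
  ],
  "jaw": [5,5,5,5,5,5,5,5]
}}

```text
time_s: 81.05
eef_pos: [0.434, 0.2422, 0.1334]
eef_rot: [0.0, 0.05, 0.999, 0.0]
wrist_force: [0.1, 0.2, 0.6]
opening: 0.126
grasp_force: 59.6
```

Run:
```python
from h import *
o=ctrl.get_obs(); print(o["time_s"],o["eef_pos"],np.degrees(psi()),o["wrist_force"])
plan([(434.2,241.3,118.5,174.3)])
```

```text
81.05 [0.434  0.2422 0.1334] 174.27943016459136 [0.0933 0.1878 0.6212]
xyz [-0.  -0.1  1.5] wz 0.0 -> [434.2 241.3 118.5 174.3]
```

Request:
{"op": "send_rows", "data": {
  "dr": [
    [0,0,0],
    [0,0,0],
    [0,0,0],
    [0,0,0],
    [0,0,0],
    [0,0,0],
    [0,0,0],
    [0,0,0]
  ],
  "xyz": [
    [0,-0.1,0],
    [0,-0.1,0.3],
    [0,-0.1,0.6],
    [0,-0.1,0.8],
    [0,-0.1,0.9],
    [0,-0.1,1],
    [0,-0.1,1.1],
    [0,-0.1,1.1]
  ],
  "jaw": [5,5,5,5,5,5,5,5]
}}

```text
time_s: 82.05
eef_pos: [0.4337, 0.2409, 0.1222]
eef_rot: [-0.0, 0.05, 0.999, -0.0]
wrist_force: [0.4, -0.1, 0.2]
opening: 0.123
grasp_force: 59.6
```

No force below rim height, so the spigot has entered. I'll lower it fully.

Request:
{"op": "send_rows", "data": {
  "dr": [
    [0,0,0],
    [0,0,0],
    [0,0,0],
    [0,0,0],
    [0,0,0],
    [0,0,0],
    [0,0,0],
    [0,0,0]
  ],
  "xyz": [
    [0,0,0.1],
    [0,0,0.2],
    [0,0,0.3],
    [0,0,0.35],
    [0,0,0.4],
    [0,0,0.4],
    [0,0,0.4],
    [0,0,0.4]
  ],
  "jaw": [5,5,5,5,5,5,5,5]
}}

```text
time_s: 83.05
eef_pos: [0.4338, 0.2409, 0.1185]
eef_rot: [0.0, 0.05, 0.999, -0.0]
wrist_force: [-2.1, -0.1, 4.8]
opening: 0.125
grasp_force: 60.3
```

Request:
{"op": "send_rows", "data": {
  "dr": [
    [0,0,0],
    [0,0,0],
    [0,0,0],
    [0,0,0],
    [0,0,0],
    [0,0,0],
    [0,0,0],
    [0,0,0]
  ],
  "xyz": [
    [0,0,0],
    [0,0,0],
    [0,0,0],
    [0,0,0],
    [0,0,-2],
    [0,0,-5],
    [0,0,-8],
    [0,0,-9]
  ],
  "jaw": [35,35,35,35,35,35,35,35]
}}

```text
time_s: 84.05
eef_pos: [0.4348, 0.2412, 0.2101]
eef_rot: [0.002, 0.05, 0.999, 0.001]
wrist_force: [1.0, 0.2, 1.0]
opening: 0.349
grasp_force: 0.0
```

Run:
```python
from h import *
o=ctrl.get_obs(); print(o["time_s"],o["eef_pos"],np.degrees(psi()))
chk(dict(Lsmall=PTS["Lsmall"]),"c13")
plan([(460,-20,190,160),(486,-309.5,110,146),(486,-309.5,34,146)])
```

```text
84.05 [0.4348 0.2412 0.2101] 174.2652181109733
Lsmall corr 1.0 shift px [-0.05  0.04]
xyz [ -5.15 -25.7    1.9 ] wz 2.4 -> [460. -20. 190. 160.]
xyz [-12.45 -26.3    8.  ] wz 2.3 -> [ 486.  -309.5  110.   146. ]
xyz [ 0.  -0.   7.6] wz 0.0 -> [ 486.  -309.5   34.   146. ]
```

Request:
{"op": "send_rows", "data": {
  "dr": [
    [0,0,1],
    [0,0,2],
    [0,0,2.4],
    [0,0,2.4],
    [0,0,2.4],
    [0,0,2.4],
    [0,0,2.4],
    [0,0,2.4]
  ],
  "xyz": [
    [-1,-5,0],
    [-2,-10,0],
    [-3,-15,0],
    [-4,-20,1],
    [-5,-25,1.8],
    [-5.15,-25.7,1.8],
    [-5.15,-25.7,1.8],
    [-5.15,-25.7,1.8]
  ],
  "jaw": [50,50,50,50,50,50,50,50]
}}

```text
time_s: 85.15
eef_pos: [0.459, -0.0187, 0.1899]
eef_rot: [-0.0, 0.174, 0.985, 0.0]
wrist_force: [-0.0, -0.5, -0.3]
opening: 0.505
grasp_force: 0.0
```

Request:
{"op": "send_rows", "data": {
  "dr": [
    [0,0,1],
    [0,0,2.3],
    [0,0,2.3],
    [0,0,2.3],
    [0,0,2.3],
    [0,0,2.3],
    [0,0,2.3],
    [0,0,2.3]
  ],
  "xyz": [
    [-2.4,-5,0],
    [-4.7,-10,0],
    [-7.1,-15,2],
    [-9.5,-20,4],
    [-11.8,-25,6],
    [-12.45,-26.3,8],
    [-12.45,-26.3,8],
    [-12.45,-26.3,8]
  ],
  "jaw": [50,50,50,50,50,50,50,50]
}}

```text
time_s: 86.15
eef_pos: [0.4863, -0.3082, 0.1108]
eef_rot: [0.0, 0.291, 0.957, 0.0]
wrist_force: [-0.9, 0.1, 0.5]
opening: 0.498
grasp_force: 0.0
```

Request:
{"op": "send_rows", "data": {
  "dr": [
    [0,0,0],
    [0,0,0],
    [0,0,0],
    [0,0,0],
    [0,0,0],
    [0,0,0],
    [0,0,0],
    [0,0,0]
  ],
  "xyz": [
    [0,0,2],
    [0,0,4],
    [0,0,5.5],
    [0,0,6.5],
    [0,0,7.2],
    [0,0,7.6],
    [0,0,7.6],
    [0,0,7.6]
  ],
  "jaw": [50,50,50,50,50,50,50,50]
}}

```text
time_s: 87.15
eef_pos: [0.4859, -0.31, 0.0347]
eef_rot: [0.0, 0.292, 0.956, -0.0]
wrist_force: [0.4, -0.5, -0.0]
opening: 0.502
grasp_force: 0.0
```

Request:
{"op": "send_rows", "data": {
  "dr": [
    [0,0,0],
    [0,0,0],
    [0,0,0],
    [0,0,0],
    [0,0,0],
    [0,0,0],
    [0,0,0],
    [0,0,0]
  ],
  "xyz": [
    [0,0,0],
    [0,0,0],
    [0,0,0],
    [0,0,0],
    [0,0,0],
    [0,0,0],
    [0,0,0],
    [0,0,0]
  ],
  "jaw": [20,20,20,20,20,20,20,20]
}}

```text
time_s: 88.15
eef_pos: [0.4862, -0.3101, 0.035]
eef_rot: [0.001, 0.292, 0.956, -0.0]
wrist_force: [-0.1, 1.0, 5.0]
opening: 0.287
grasp_force: 59.3
```

Lengthwise grip is good. I'll turn +90° (ψ 146 → 56), grip and lift.

Request:
{"op": "send_rows", "data": {
  "dr": [
    [0,0,0],
    [0,0,0],
    [0,0,1.5],
    [0,0,3],
    [0,0,4.5],
    [0,0,6],
    [0,0,7.5],
    [0,0,9]
  ],
  "xyz": [
    [0,0,0],
    [0,0,0],
    [0,0,0],
    [0,0,0],
    [0,0,0],
    [0,0,0],
    [0,0,0],
    [0,0,0]
  ],
  "jaw": [50,50,50,50,50,50,50,50]
}}

```text
time_s: 89.15
eef_pos: [0.4854, -0.3095, 0.0339]
eef_rot: [-0.0, 0.696, 0.718, 0.0]
wrist_force: [-0.3, 0.3, 0.3]
opening: 0.498
grasp_force: 0.0
```

Request:
{"op": "send_rows", "data": {
  "dr": [
    [0,0,1.5],
    [0,0,3],
    [0,0,4.5],
    [0,0,6],
    [0,0,6],
    [0,0,6],
    [0,0,6],
    [0,0,6]
  ],
  "xyz": [
    [0,0,0],
    [0,0,0],
    [0,0,0],
    [0,0,0],
    [0,0,0],
    [0,0,0],
    [0,0,0],
    [0,0,0]
  ],
  "jaw": [50,50,50,50,5,5,5,5]
}}

```text
time_s: 90.15
eef_pos: [0.4857, -0.3098, 0.0343]
eef_rot: [0.0, 0.882, 0.47, -0.0]
wrist_force: [-0.9, 0.0, 0.5]
opening: 0.127
grasp_force: 60.8
```

Request:
{"op": "send_rows", "data": {
  "dr": [
    [0,0,0],
    [0,0,0],
    [0,0,0],
    [0,0,0],
    [0,0,0],
    [0,0,0],
    [0,0,0],
    [0,0,0]
  ],
  "xyz": [
    [0,0,0],
    [0,0,0],
    [0,0,0],
    [0,0,-2],
    [0,0,-5],
    [0,0,-9],
    [0,0,-13],
    [0,0,-14]
  ],
  "jaw": [5,5,5,5,5,5,5,5]
}}

```text
time_s: 91.15
eef_pos: [0.4872, -0.3111, 0.1788]
eef_rot: [0.003, 0.883, 0.47, 0.001]
wrist_force: [-0.3, -0.5, -0.3]
opening: 0.126
grasp_force: 60.7
```

Run:
```python
from h import *
o=ctrl.get_obs(); print(o["time_s"],o["eef_pos"],np.degrees(psi()),o["opening"],o["grasp_force"])
plan([(425,0,180,25),(373,247.5,160,0)],[485.8,-310,174.8,np.degrees(psi())])
t=ctrl.camera("top")[:,:,::-1].copy();cv2.imwrite("pics/e_t.png",t)
for f in("c6_t","c7_t","c10_t","c11_t","e_t"):
    im=cv2.imread(f"pics/{f}.png")
    print(f);[print("  ",c.round(1),round(a,1),round(b,1)) for c,a,b,_,_ in blobs(im,.0635,(165,228,194,254),lambda a:sat(a,0,256,85,256),up=8,amin=40)]
```

```text
91.15 [ 0.4872 -0.3111  0.1788] 56.069688727151714 0.12579405382942319 60.67638874053955
xyz [ 22.35 -22.35  -0.5 ] wz 5.2 -> [425.   0. 180.  25.]
xyz [  5.65 -24.65   2.  ] wz 4.15 -> [373.  247.5 160.    0. ]
c6_t
   [373.6 251.3] 41.4 41.3
c7_t
   [374.3 251. ] 41.3 39.6
c10_t
   [373.3 251.4] 41.6 41.2
c11_t
   [374.6 247.6] 38.8 31.6
e_t
   [373.5 251.4] 42.8 42.6
```

Request:
{"op": "send_rows", "data": {
  "dr": [
    [0,0,1],
    [0,0,2],
    [0,0,3],
    [0,0,4],
    [0,0,5.2],
    [0,0,5.2],
    [0,0,5.2],
    [0,0,5.2]
  ],
  "xyz": [
    [3.7,-3.7,-0.5],
    [7.4,-7.4,-0.5],
    [11.1,-11.1,-0.5],
    [14.8,-14.8,-0.5],
    [18.5,-18.5,-0.5],
    [21.5,-21.5,-0.5],
    [22.35,-22.35,-0.5],
    [22.35,-22.35,-0.5]
  ],
  "jaw": [5,5,5,5,5,5,5,5]
}}

```text
time_s: 92.2
eef_pos: [0.4247, 0.0008, 0.1787]
eef_rot: [-0.0, 0.976, 0.216, -0.0]
wrist_force: [-0.0, -0.9, -0.3]
opening: 0.125
grasp_force: 60.6
```

Request:
{"op": "send_rows", "data": {
  "dr": [
    [0,0,1],
    [0,0,2],
    [0,0,3],
    [0,0,4.15],
    [0,0,4.15],
    [0,0,4.15],
    [0,0,4.15],
    [0,0,4.15]
  ],
  "xyz": [
    [1.1,-4.9,0],
    [2.3,-9.8,0],
    [3.4,-14.7,0],
    [4.5,-19.6,0.5],
    [5.4,-23.5,1],
    [5.65,-24.65,2],
    [5.65,-24.65,3],
    [5.65,-24.65,3.5]
  ],
  "jaw": [5,5,5,5,5,5,5,5]
}}

```text
time_s: 93.2
eef_pos: [0.3728, 0.2464, 0.1431]
eef_rot: [0.001, 1.0, -0.001, -0.001]
wrist_force: [0.1, 0.4, 0.2]
opening: 0.122
grasp_force: 60.6
```

Request:
{"op": "send_rows", "data": {
  "dr": [
    [0,0,0],
    [0,0,0],
    [0,0,0],
    [0,0,0],
    [0,0,0],
    [0,0,0],
    [0,0,0],
    [0,0,0]
  ],
  "xyz": [
    [0,0,0.5],
    [0,0,1],
    [0,0,1.5],
    [0,0,2],
    [0,0,2.2],
    [0,0,2.2],
    [0,0,2.2],
    [0,0,2.2]
  ],
  "jaw": [5,5,5,5,5,5,5,5]
}}

```text
time_s: 94.2
eef_pos: [0.3728, 0.2479, 0.1225]
eef_rot: [-0.0, 1.0, -0.0, 0.0]
wrist_force: [0.5, 0.1, -1.3]
opening: 0.124
grasp_force: 60.6
```

Run:
```python
from h import *
o=ctrl.get_obs(); print(o["time_s"],o["eef_pos"],np.degrees(psi()),o["wrist_force"])
plan([(373,247.5,105.3,0)])
```

```text
94.2 [0.3728 0.2479 0.1225] -0.029257869338425193 [ 0.4626  0.1034 -1.3247]
xyz [0.   0.05 1.7 ] wz 0.0 -> [373.  247.5 105.3   0. ]
```

Request:
{"op": "send_rows", "data": {
  "dr": [
    [0,0,0],
    [0,0,0],
    [0,0,0],
    [0,0,0],
    [0,0,0],
    [0,0,0],
    [0,0,0],
    [0,0,0]
  ],
  "xyz": [
    [0,0.05,0.4],
    [0,0.05,0.8],
    [0,0.05,1],
    [0,0.05,1.2],
    [0,0.05,1.3],
    [0,0.05,1.35],
    [0,0.05,1.35],
    [0,0.05,1.35]
  ],
  "jaw": [5,5,5,5,5,5,5,5]
}}

```text
time_s: 95.2
eef_pos: [0.3727, 0.2474, 0.1089]
eef_rot: [-0.0, 1.0, -0.0, 0.0]
wrist_force: [0.2, -1.1, -0.6]
opening: 0.127
grasp_force: 60.6
```

Request:
{"op": "send_rows", "data": {
  "dr": [
    [0,0,0],
    [0,0,0],
    [0,0,0],
    [0,0,0],
    [0,0,0],
    [0,0,0],
    [0,0,0],
    [0,0,0]
  ],
  "xyz": [
    [0,0,0.1],
    [0,0,0.2],
    [0,0,0.3],
    [0,0,0.4],
    [0,0,0.4],
    [0,0,0.4],
    [0,0,0.4],
    [0,0,0.4]
  ],
  "jaw": [5,5,5,5,5,5,5,5]
}}

```text
time_s: 96.2
eef_pos: [0.3727, 0.2474, 0.1052]
eef_rot: [0.0, 1.0, -0.0, -0.0]
wrist_force: [-2.0, -0.8, 5.5]
opening: 0.126
grasp_force: 61.4
```

Request:
{"op": "send_rows", "data": {
  "dr": [
    [0,0,0],
    [0,0,0],
    [0,0,0],
    [0,0,0],
    [0,0,0],
    [0,0,0],
    [0,0,0],
    [0,0,0]
  ],
  "xyz": [
    [0,0,0],
    [0,0,0],
    [0,0,0],
    [0,0,0],
    [0,0,-2],
    [0,0,-5],
    [0,0,-8],
    [0,0,-10]
  ],
  "jaw": [35,35,35,35,35,35,35,35]
}}

```text
time_s: 97.2
eef_pos: [0.3731, 0.2475, 0.2063]
eef_rot: [-0.0, 1.0, -0.0, 0.001]
wrist_force: [0.4, 0.6, -0.3]
opening: 0.349
grasp_force: 0.0
```

```bash
python3 -c "
from h import *
o=ctrl.get_obs(); print(o['eef_pos'],np.degrees(psi()))
plan([(380,20,200,0)])"
```

```text
[0.3731 0.2475 0.2063] -0.035729891615427355
xyz [ 0.7  22.75  0.65] wz 0.0 -> [380.  20. 200.   0.]
```

Request:
{"op": "send_rows", "data": {
  "dr": [
    [0,0,1],
    [0,0,1],
    [0,0,1],
    [0,0,1],
    [0,0,1],
    [0,0,1],
    [0,0,1],
    [0,0,1]
  ],
  "xyz": [
    [0,5,0],
    [0,10,0],
    [0,15,0],
    [0,20,0],
    [0,22.75,0.65],
    [0,22.75,0.65],
    [0,22.75,0.65],
    [0,22.75,0.65]
  ],
  "jaw": [0,0,0,0,0,0,0,0]
}}

```text
time_s: 98.2
eef_pos: [0.3725, 0.0208, 0.1984]
eef_rot: [-0.0, 0.999, -0.052, 0.0]
wrist_force: [-0.1, -0.1, 0.7]
opening: 0.002
grasp_force: 0.0
```

Run:
```python
from h import *
t=ctrl.camera("top")[:,:,::-1].copy(); s=ctrl.camera("scene")[:,:,::-1].copy()
cv2.imwrite("pics/f_t.png",t);cv2.imwrite("pics/f_s.png",s)
f=lambda a,k:cv2.resize(a,None,fx=k,fy=k,interpolation=cv2.INTER_CUBIC)
A=f(t[185:265,125:225],4);B=f(s[120:210,185:285],6)
C=f(t[210:245,195:220],8)
c=np.zeros((600,800,3),np.uint8);c[:540,:600][:540,:600]=B;c[:280,600:800]=C
c2=np.zeros((600,800,3),np.uint8);c2[:480,:533]=cv2.resize(B,(533,480));c2[:280,540:740]=C;c2[285:285+256,540:540+260]=cv2.resize(A,(320,256))[:,:260]
cv2.imwrite("pics/f13.png",c2)
```

```text
(no output)
```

View pics/f13.png

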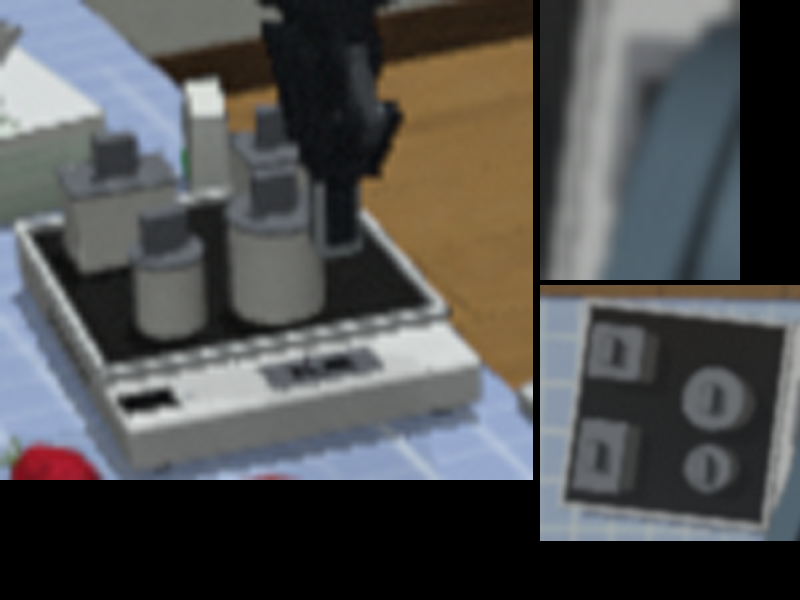

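All four jars stand on the platform with their lids level. On the panel, the ridge is at (300,365) in the crop with the dark slot beyond it, so the switch is off. I'll work out the approach for the push.

Run:
```python
from h import *
p=np.array([(300,365),(268,378),(380,355)])*600/533/6+[185,120]
print(ray("scene",p[:1],.038)*1000,"panel ends",ray("scene",p[1:],.034)*1000)
o=ctrl.get_obs();print(o["eef_pos"],np.degrees(psi()))
plan([(375,168.5,110,-5.7),(375,168.5,56.5,-5.7)])
```

```text
[[414.7822 158.5133  38.    ]] panel ends [[396.5117 160.0563  34.    ]
 [460.871  155.1793  34.    ]]
[0.3725 0.0207 0.1984] -5.9343082618517835
xyz [ -1.3  -14.7    8.85] wz -0.05 -> [375.  168.5 110.   -5.7]
xyz [ 0.   -0.    5.35] wz 0.0 -> [375.  168.5  56.5  -5.7]
```

Request:
{"op": "send_rows", "data": {
  "dr": [
    [0,0,0],
    [0,0,0],
    [0,0,0],
    [0,0,0],
    [0,0,0],
    [0,0,0],
    [0,0,0],
    [0,0,0]
  ],
  "xyz": [
    [-0.1,-5,0],
    [-0.3,-10,1],
    [-0.5,-14.2,3],
    [-0.5,-14.2,6],
    [-0.5,-14.2,9],
    [-0.5,-14.2,11],
    [-0.5,-14.2,12],
    [-0.5,-14.2,12.5]
  ],
  "jaw": [0,0,0,0,0,0,0,0]
}}

```text
time_s: 99.3
eef_pos: [0.3825, 0.1619, 0.0731]
eef_rot: [0.0, 0.999, -0.052, -0.0]
wrist_force: [-0.3, 0.7, 0.6]
opening: 0.001
grasp_force: 0.0
```

Request:
{"op": "send_rows", "data": {
  "dr": [
    [0,0,0],
    [0,0,0],
    [0,0,0],
    [0,0,0],
    [0,0,0],
    [0,0,0],
    [0,0,0],
    [0,0,0]
  ],
  "xyz": [
    [0,0,0.3],
    [0,0,0.6],
    [0,0,0.9],
    [0,0,1.2],
    [0,0,1.5],
    [0,0,1.6],
    [0,0,1.7],
    [0,0,1.7]
  ],
  "jaw": [0,0,0,0,0,0,0,0]
}}

```text
time_s: 100.3
eef_pos: [0.3825, 0.1616, 0.0563]
eef_rot: [0.0, 0.999, -0.053, -0.0]
wrist_force: [0.5, -1.0, 0.1]
opening: 0.001
grasp_force: 0.0
```

Request:
{"op": "send_rows", "data": {
  "dr": [
    [0,0,0],
    [0,0,0],
    [0,0,0],
    [0,0,0],
    [0,0,0],
    [0,0,0],
    [0,0,0],
    [0,0,0]
  ],
  "xyz": [
    [0.5,0,0.05],
    [1,0,0.05],
    [1.4,0,0.05],
    [1.6,0,0.05],
    [1.8,0,0.05],
    [2,0,0.05],
    [2,0,0.05],
    [2,0,0.05]
  ],
  "jaw": [0,0,0,0,0,0,0,0]
}}

```text
time_s: 101.3
eef_pos: [0.4023, 0.1595, 0.0558]
eef_rot: [0.0, 0.999, -0.053, -0.0]
wrist_force: [0.5, -0.2, -1.3]
opening: 0.004
grasp_force: 0.0
```

Request:
{"op": "send_rows", "data": {
  "dr": [
    [0,0,0],
    [0,0,0],
    [0,0,0],
    [0,0,0],
    [0,0,0],
    [0,0,0],
    [0,0,0],
    [0,0,0]
  ],
  "xyz": [
    [0.05,0,0],
    [0.1,0,0],
    [0.15,0,0],
    [0.2,0,0],
    [0.25,0,0],
    [0.3,0,0],
    [0.3,0,0],
    [0.3,0,0]
  ],
  "jaw": [0,0,0,0,0,0,0,0]
}}

```text
time_s: 102.3
eef_pos: [0.4053, 0.1592, 0.0558]
eef_rot: [-0.0, 0.999, -0.053, -0.0]
wrist_force: [0.1, 0.5, -0.6]
opening: 0.002
grasp_force: 0.0
```

Request:
{"op": "send_rows", "data": {
  "dr": [
    [0,0,0],
    [0,0,0],
    [0,0,0],
    [0,0,0],
    [0,0,0],
    [0,0,0],
    [0,0,0],
    [0,0,0]
  ],
  "xyz": [
    [0.05,0,0],
    [0.1,0,0],
    [0.15,0,0],
    [0.2,0,0],
    [0.25,0,0],
    [0.3,0,0],
    [0.3,0,0],
    [0.3,0,0]
  ],
  "jaw": [0,0,0,0,0,0,0,0]
}}

```text
time_s: 103.3
eef_pos: [0.4084, 0.1589, 0.0558]
eef_rot: [-0.0, 0.999, -0.053, 0.0]
wrist_force: [-1.1, -0.4, -0.4]
opening: 0.003
grasp_force: 0.7
```

Request:
{"op": "send_rows", "data": {
  "dr": [
    [0,0,0],
    [0,0,0],
    [0,0,0],
    [0,0,0],
    [0,0,0],
    [0,0,0],
    [0,0,0],
    [0,0,0]
  ],
  "xyz": [
    [0.05,0,0],
    [0.1,0,0],
    [0.15,0,0],
    [0.2,0,0],
    [0.25,0,0],
    [0.3,0,0],
    [0.35,0,0],
    [0.4,0,0]
  ],
  "jaw": [0,0,0,0,0,0,0,0]
}}

```text
time_s: 104.3
eef_pos: [0.4126, 0.1584, 0.0559]
eef_rot: [-0.0, 0.999, -0.053, 0.0]
wrist_force: [-0.4, -0.5, 0.7]
opening: 0.001
grasp_force: 0.1
```

Request:
{"op": "send_rows", "data": {
  "dr": [
    [0,0,0],
    [0,0,0],
    [0,0,0],
    [0,0,0],
    [0,0,0],
    [0,0,0],
    [0,0,0],
    [0,0,0]
  ],
  "xyz": [
    [0.05,0,0],
    [0.1,0,0],
    [0.15,0,0],
    [0.2,0,0],
    [0.25,0,0],
    [0.3,0,0],
    [0.3,0,0],
    [0.3,0,0]
  ],
  "jaw": [0,0,0,0,0,0,0,0]
}}

```text
time_s: 105.3
eef_pos: [0.4153, 0.1581, 0.0558]
eef_rot: [0.0, 0.999, -0.053, -0.0]
wrist_force: [0.2, -0.2, 0.5]
opening: -0.0
grasp_force: 0.0
```

Request:
{"op": "send_rows", "data": {
  "dr": [
    [0,0,0],
    [0,0,0],
    [0,0,0],
    [0,0,0],
    [0,0,0],
    [0,0,0],
    [0,0,0],
    [0,0,0]
  ],
  "xyz": [
    [0.05,0,0],
    [0.1,0,0],
    [0.15,0,0],
    [0.2,0,0],
    [0.2,0,0],
    [0.2,0,0],
    [0.2,0,0],
    [0.2,0,0]
  ],
  "jaw": [0,0,0,0,0,0,0,0]
}}

```text
time_s: 106.3
eef_pos: [0.4172, 0.1579, 0.0558]
eef_rot: [0.0, 0.999, -0.053, -0.0]
wrist_force: [0.1, 0.6, -0.8]
opening: 0.001
grasp_force: 0.0
```

Request:
{"op": "send_rows", "data": {
  "dr": [
    [0,0,0],
    [0,0,0],
    [0,0,0],
    [0,0,0],
    [0,0,0],
    [0,0,0],
    [0,0,0],
    [0,0,0]
  ],
  "xyz": [
    [0.05,0,0],
    [0.1,0,0],
    [0.15,0,0],
    [0.15,0,0],
    [0.15,0,0],
    [0.15,0,0],
    [0.15,0,0],
    [0.15,0,0]
  ],
  "jaw": [0,0,0,0,0,0,0,0]
}}

```text
time_s: 107.3
eef_pos: [0.418, 0.1578, 0.0556]
eef_rot: [0.0, 0.999, -0.053, -0.001]
wrist_force: [-5.5, 0.9, 3.6]
opening: 0.0
grasp_force: 2.6
```

Request:
{"op": "send_rows", "data": {
  "dr": [
    [0,0,0],
    [0,0,0],
    [0,0,0],
    [0,0,0],
    [0,0,0],
    [0,0,0],
    [0,0,0],
    [0,0,0]
  ],
  "xyz": [
    [0.05,0,0],
    [0.1,0,0],
    [0.15,0,0],
    [0.15,0,0],
    [0.15,0,0],
    [0.15,0,0],
    [0.15,0,0],
    [0.15,0,0]
  ],
  "jaw": [0,0,0,0,0,0,0,0]
}}

```text
time_s: 108.3
eef_pos: [0.4182, 0.1578, 0.0553]
eef_rot: [0.0, 0.999, -0.053, -0.002]
wrist_force: [-10.3, 1.8, 8.1]
opening: -0.001
grasp_force: 4.8
```

It's firm against the end stop after about 12 mm of travel. I'll back off, clear the area and check.

Request:
{"op": "send_rows", "data": {
  "dr": [
    [0,0,0],
    [0,0,0],
    [0,0,0],
    [0,0,0],
    [0,0,0],
    [0,0,0],
    [0,0,0],
    [0,0,0]
  ],
  "xyz": [
    [-0.5,0,0],
    [-1,0,0],
    [-1,0,-2],
    [-1,0,-6],
    [-1,0,-12],
    [-1,5,-14],
    [-1,10,-14],
    [-1,15,-14]
  ],
  "jaw": [0,0,0,0,0,0,0,0]
}}

```text
time_s: 109.3
eef_pos: [0.3949, 0.008, 0.1966]
eef_rot: [0.001, 0.999, -0.052, 0.002]
wrist_force: [1.4, -0.1, 0.8]
opening: 0.001
grasp_force: 0.0
```

Request:
{"op": "send_rows", "data": {
  "dr": [
    [0,0,0],
    [0,0,0],
    [0,0,0],
    [0,0,0],
    [0,0,0],
    [0,0,0],
    [0,0,0],
    [0,0,0]
  ],
  "xyz": [
    [0,5,-5],
    [0,10,-5],
    [0,15,-5],
    [0,20,-5],
    [0,25,-5],
    [0,28,-5],
    [0,28,-5],
    [0,28,-5]
  ],
  "jaw": [0,0,0,0,0,0,0,0]
}}

```text
time_s: 110.3
eef_pos: [0.3651, -0.2685, 0.2456]
eef_rot: [-0.0, 0.999, -0.053, 0.0]
wrist_force: [0.3, 0.7, 0.0]
opening: -0.001
grasp_force: 0.0
```

Run:
```python
from h import *
print(ctrl.get_obs()["eef_pos"],ctrl.get_obs()["time_s"])
t=ctrl.camera("top")[:,:,::-1].copy(); s=ctrl.camera("scene")[:,:,::-1].copy()
cv2.imwrite("pics/g_t.png",t)
f=lambda a,w,h:cv2.resize(a,(w,h),interpolation=cv2.INTER_CUBIC)
o=cv2.imread("pics/top0.png")
c=np.zeros((600,800,3),np.uint8)
c[:450,:500]=f(s[120:210,185:285],500,450)
c[:280,520:640]=f(t[210:245,200:215],120,280);c[:280,660:780]=f(o[210:245,200:215],120,280)
c[290:546,520:800]=f(t[185:265,125:225],320,256)[:,:280]
cv2.imwrite("pics/g14.png",c)
```

```text
[ 0.3651 -0.2685  0.2456] 110.3
```

View pics/g14.png

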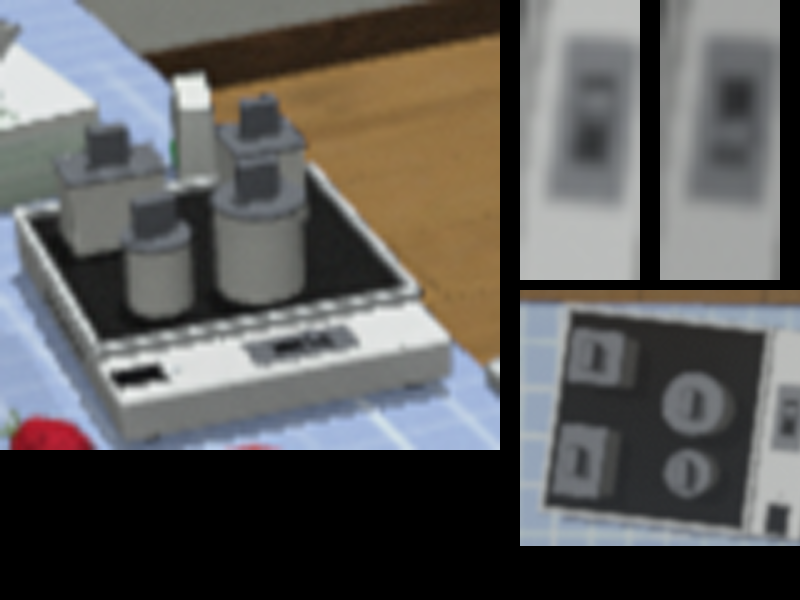

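The switch's slot pattern has flipped, now at (590,140) where it started at (735,95), so the switch is over at the far end. All four jars stand covered with level lids. Handing in.

```bash
python3 -c "
from bench import ctrl
print(ctrl.hand_in())"
```

```text
the job is handed in; nothing more can be done
None
```

I handed the job in at about 110 s: all four jars stand upright on the platform under their matching lids, and the switch was then pushed to its far end stop (on); no lid was left over, since no jar was missing.

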